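# Raise a level display shelf on a column of tins

### The arm

A 6-joint arm with a two-finger parallel gripper is mounted at the origin on the work surface. World frame = base frame: x ahead of the robot, y to its left, z up, the work surface at z = 0. Lengths are in mm, angles in rad, forces in N, time in s.
With the tool pointing down it reaches from about 400 to 925 mm from the base axis. Payload 12.5 kg.
Tool frame: the origin (TCP) lies between the finger pads; the fingertips stand env.tip_extent ahead of it and the grasp point (between the pads) lies 11 mm behind it (env.tip_extent is the distance from the TCP to the fingertips, in mm); z points along the fingers, y is the line along which they close (so a half turn about z gives the same grasp; the last joint's range is limited). The gripper opens to 95 mm and grips with 3 to 60 N. Pads are 20 mm wide; open, the fingers measure 119 mm over their backs; the gripper's body (75 mm by 180 mm) begins 59 mm behind the grasp point.
Start: joints at [1.102, 0.491, 1.559, -0, 1.092, -0.106], TCP at [221.793, 584.341, 222.661] pointing down, gripper open.
Joint ranges: [-3.1, 3.1], [-0.84, 2.19], [0.05, 2.79], [-1.13, 4.28], [0.06, 2.93], [-2.69, 2.69]. Speed limits (rad/s): [2.22, 2.22, 2.79, 3.14, 3.14, 3.14].

### API

Orientations are given as [roll, pitch, yaw] about the fixed x, y, z axes, in that order (R = Rz(yaw) Ry(pitch) Rx(roll)).
In Python, from cell import env gives the robot as it stands.
- The arm moves only by the tool carry_out, never from a script. Its argument "motion" is a list of rows, each a list of 5 numbers: the shift along the tool's x, y, z in mm, then the turn about the tool's z in degrees, then the closure, from 0 (fully open) to 1 (shut). A call has 1 to 12 rows; each row shifts and turns the commanded pose from where the row before left it, along the tool's axes as they then stand; what a row does not reach is not made up. A row lasts 1/10 s, in which the tool goes at most 50 mm and 8.59 degrees, less where a joint would pass 70% of its speed; a pose out of reach is approached as far as the arm can. A call with a gripper value outside its range is refused whole. The fingers move at their own pace and stop on an object; the grip force is fixed at half the most. Time passes only in rows, so rows that do not move let the fingers close. It gives the time, the measured TCP pose, the force, the opening and the grip force at its end, in the units of the state.
- env.state(): the state, without advancing time (a new reading comes with each control period).
- env.read_camera(name): name is "scene" or "side" or "wrist"; returns a dict with "color" (384x512x3 uint8, red, green, blue), "K" (3x3 intrinsics, pixels), "R" (3x3) and "t" (3): a world point X has camera coordinates R X + t; the wrist camera has in their place "hand_eye" (4x4, takes a point from camera to tool coordinates, whose origin is the TCP and whose axes are the flange's). Camera axes: x right, y down, z forward; pixel columns grow to the right and rows downward; lengths in mm; the calibration is good to about 2 mm. A picture is of the moment at which its call begins: read the wrist's pose just before it. There is no depth.
- env.job_done(): hands the job in; it is judged then, once.
The state is a dict: "t": time; "joints": joint angles; "qvel": joint speeds; "tau": joint torques, N m; "eef_pos": TCP position; "tcp_rot": TCP orientation; "ft_force": force on the tool from outside, world axes, zero at the start; "moment": the same for the moment, N m; "opening": opening from 0.0 (shut) to 1.0 (fully open); "grip_force": force on a finger pad.
Only numpy, scipy, OpenCV 4.12 (cv2) and the standard library are available. Lean on these libraries where they do the work, as an engineer would, in place of code of your own. Each camera call takes 0.05 s, during which the arm holds its last target. There are 200 camera calls.

### The job

Build the raised display shelf: on the marked square of the stand set the one riser that, with every tin on the counter stacked squarely on top of it, makes a column exactly as tall as the stand's pillar. Then lay the shelf board level across the pillar and the column, centred between them and in line with the stand, and stand the jar upright in the middle of the board. Leave the other risers on the counter, clear of the stand, and do not disturb the cakes or the price-card holder.

Things in the scene. Friction and masses are not known exactly. Their poses are not given: they have to be found in the camera images.
- stand: Fixed display stand on the counter. A dark steel base plate 92 (x) by 262 (y) by 6 mm; at its +y end a dark wooden pillar 52 x 52 mm, 120 mm tall above the plate, centred 85 mm from the stand's middle; at its -y end, 85 mm from the middle, a square outlined in brass strips on the plate. Origin: underside of the plate, in its middle; y runs from the marked square to the pillar, z up.
- spot (a point): Middle of the marked square, on the top face of the base plate (6 mm above the counter). The column is built here, edges parallel to the stand's.
- pillar_top (a point): Middle of the pillar's top face, 120 mm above the base plate's top.
- span (a point): The point midway between pillar and marked square, at the height of the pillar's top; the board's underside belongs here.
- board: Loose brown wooden shelf board 230 (its x) by 56 (its y) by 14 mm, 0.18 kg, lying flat on the counter. Origin: middle of its underside.
- jar: Closed amber glass sweets jar with a steel lid, 50 mm in diameter (48 below the lid), 80 mm tall, 0.22 kg, standing. Origin: middle of its underside, z up.
- cake_a: Bystander: white cake 58 mm wide, on a black card 75 mm square, about 48 mm tall; not to be disturbed. Origin under the card.
- cake_b: Bystander: dark red cake 58 mm wide, on a black card 75 mm square, about 48 mm tall; not to be disturbed. Origin under the card.
- card_holder: Bystander: steel block 30 x 50 mm with a brown upright card 70 mm wide, 57 mm tall in all; not to be disturbed. Origin under the block.
- tin0: Loose closed gold-coloured tin 52 x 52 mm, 20 mm tall, about 0.11 kg, with flat top and bottom, usable either way up (it starts lid up; if knocked over its z axis may point down, and its origin is then on top); all the tins are alike and some may be absent. Three to five are on the counter. Origin: middle of its underside, z up.
- tin1: Loose closed gold-coloured tin 52 x 52 mm, 20 mm tall, about 0.11 kg, with flat top and bottom, usable either way up (it starts lid up; if knocked over its z axis may point down, and its origin is then on top); all the tins are alike and some may be absent. Three to five are on the counter. Origin: middle of its underside, z up.
- tin2: Loose closed gold-coloured tin 52 x 52 mm, 20 mm tall, about 0.11 kg, with flat top and bottom, usable either way up (it starts lid up; if knocked over its z axis may point down, and its origin is then on top); all the tins are alike and some may be absent. Three to five are on the counter. Origin: middle of its underside, z up.
- tin3: Loose closed gold-coloured tin 52 x 52 mm, 20 mm tall, about 0.11 kg, with flat top and bottom, usable either way up (it starts lid up; if knocked over its z axis may point down, and its origin is then on top); all the tins are alike and some may be absent. Three to five are on the counter. Origin: middle of its underside, z up.
- tin4: Loose closed gold-coloured tin 52 x 52 mm, 20 mm tall, about 0.11 kg, with flat top and bottom, usable either way up (it starts lid up; if knocked over its z axis may point down, and its origin is then on top); all the tins are alike and some may be absent. Three to five are on the counter. Origin: middle of its underside, z up.
- riser20: Loose solid grey plastic riser block 52 x 52 mm, 20 mm tall (the five risers are 20, 30, 40, 50 and 60 mm tall), 60 g. Origin: middle of its underside, z up.
- riser30: Loose solid grey plastic riser block 52 x 52 mm, 30 mm tall (the five risers are 20, 30, 40, 50 and 60 mm tall), 90 g. Origin: middle of its underside, z up.
- riser40: Loose solid grey plastic riser block 52 x 52 mm, 40 mm tall (the five risers are 20, 30, 40, 50 and 60 mm tall), 120 g. Origin: middle of its underside, z up.
- riser50: Loose solid grey plastic riser block 52 x 52 mm, 50 mm tall (the five risers are 20, 30, 40, 50 and 60 mm tall), 150 g. Origin: middle of its underside, z up.
- riser60: Loose solid grey plastic riser block 52 x 52 mm, 60 mm tall (the five risers are 20, 30, 40, 50 and 60 mm tall), 180 g. Origin: middle of its underside, z up.
Things that resemble listed ones, but are neither listed nor needed, are in the scene too. Leave any blue or purple look-alike of the riser20 alone.

How it is judged (in metres and radians):
On the way, in this order (a step that is already met when the one before it is completed fails the run):
1. a riser stands squarely on the marked square, let go (((horizontal distance between riser20 and spot below 0.008 m and z of riser20 in the frame of spot below 0.004 m) or (horizontal distance between riser30 and spot below 0.008 m and z of riser30 in the frame of spot below 0.004 m) or (horizontal distance between riser40 and spot below 0.008 m and z of riser40 in the frame of spot below 0.004 m) or (horizontal distance between riser50 and spot below 0.008 m and z of riser50 in the frame of spot below 0.004 m) or (horizontal distance between riser60 and spot below 0.008 m and z of riser60 in the frame of spot below 0.004 m)) and contact force between the fingers and riser20 below 0.1 N and contact force between the fingers and riser30 below 0.1 N and contact force between the fingers and riser40 below 0.1 N and contact force between the fingers and riser50 below 0.1 N and contact force between the fingers and riser60 below 0.1 N), for 0.2 s.
2. every tin present is stacked squarely on the riser, let go (horizontal distance between each of tin0, tin1, tin2, tin3, tin4 and spot below 0.008 m and angle between the z axis of each of tin0, tin1, tin2, tin3, tin4 and the z axis of stand, either way round below 0.06 rad and (angle between the x axis of tin0 and the x axis of stand, either way round below 0.12 rad or angle between the x axis of tin0 and the y axis of stand, either way round below 0.12 rad) and z of each of tin0, tin1, tin2, tin3, tin4 in the frame of spot above 0.015 m and (angle between the x axis of tin1 and the x axis of stand, either way round below 0.12 rad or angle between the x axis of tin1 and the y axis of stand, either way round below 0.12 rad) and (angle between the x axis of tin2 and the x axis of stand, either way round below 0.12 rad or angle between the x axis of tin2 and the y axis of stand, either way round below 0.12 rad) and (angle between the x axis of tin3 and the x axis of stand, either way round below 0.12 rad or angle between the x axis of tin3 and the y axis of stand, either way round below 0.12 rad) and (angle between the x axis of tin4 and the x axis of stand, either way round below 0.12 rad or angle between the x axis of tin4 and the y axis of stand, either way round below 0.12 rad) and contact force between the fingers and tin0 below 0.1 N and contact force between the fingers and tin1 below 0.1 N and contact force between the fingers and tin2 below 0.1 N and contact force between the fingers and tin3 below 0.1 N and contact force between the fingers and tin4 below 0.1 N), for 0.2 s.
3. the board lies level across pillar and column, let go (angle between board's own z axis and vertical below 0.03 rad and horizontal distance between board and span below 0.018 m and angle between the x axis of board and the y axis of stand, either way round below 0.12 rad and z of board in the frame of span between -0.003 and 0.003 m and contact force between the fingers and board below 0.1 N), for 0.2 s.
At the end, for the whole second after the job is handed in: One riser on the square, all tins on it, each within 8 mm and 0.12 rad of square; other risers on the counter 90 mm from the square; board level (0.03 rad, 3 mm), within 18 mm of centred and 0.12 rad of in line; jar upright on it within 18 mm of its middle; all at rest (((horizontal distance between riser20 and spot below 0.008 m and angle between the z axis of riser20 and the z axis of stand, either way round below 0.06 rad and (angle between the x axis of riser20 and the x axis of stand, either way round below 0.12 rad or angle between the x axis of riser20 and the y axis of stand, either way round below 0.12 rad) and z of riser20 in the frame of spot between -0.004 and 0.004 m) or (horizontal distance between riser20 and spot above 0.09 m and horizontal distance between riser20 and pillar_top above 0.07 m and height (world z) of riser20 below 0.05 m)) and ((horizontal distance between riser30 and spot below 0.008 m and angle between the z axis of riser30 and the z axis of stand, either way round below 0.06 rad and (angle between the x axis of riser30 and the x axis of stand, either way round below 0.12 rad or angle between the x axis of riser30 and the y axis of stand, either way round below 0.12 rad) and z of riser30 in the frame of spot between -0.004 and 0.004 m) or (horizontal distance between riser30 and spot above 0.09 m and horizontal distance between riser30 and pillar_top above 0.07 m and height (world z) of riser30 below 0.05 m)) and ((horizontal distance between riser40 and spot below 0.008 m and angle between the z axis of riser40 and the z axis of stand, either way round below 0.06 rad and (angle between the x axis of riser40 and the x axis of stand, either way round below 0.12 rad or angle between the x axis of riser40 and the y axis of stand, either way round below 0.12 rad) and z of riser40 in the frame of spot between -0.004 and 0.004 m) or (horizontal distance between riser40 and spot above 0.09 m and horizontal distance between riser40 and pillar_top above 0.07 m and height (world z) of riser40 below 0.05 m)) and ((horizontal distance between riser50 and spot below 0.008 m and angle between the z axis of riser50 and the z axis of stand, either way round below 0.06 rad and (angle between the x axis of riser50 and the x axis of stand, either way round below 0.12 rad or angle between the x axis of riser50 and the y axis of stand, either way round below 0.12 rad) and z of riser50 in the frame of spot between -0.004 and 0.004 m) or (horizontal distance between riser50 and spot above 0.09 m and horizontal distance between riser50 and pillar_top above 0.07 m and height (world z) of riser50 below 0.05 m)) and ((horizontal distance between riser60 and spot below 0.008 m and angle between the z axis of riser60 and the z axis of stand, either way round below 0.06 rad and (angle between the x axis of riser60 and the x axis of stand, either way round below 0.12 rad or angle between the x axis of riser60 and the y axis of stand, either way round below 0.12 rad) and z of riser60 in the frame of spot between -0.004 and 0.004 m) or (horizontal distance between riser60 and spot above 0.09 m and horizontal distance between riser60 and pillar_top above 0.07 m and height (world z) of riser60 below 0.05 m)) and horizontal distance between each of tin0, tin1, tin2, tin3, tin4 and spot below 0.008 m and angle between the z axis of each of tin0, tin1, tin2, tin3, tin4 and the z axis of stand, either way round below 0.06 rad and (angle between the x axis of tin0 and the x axis of stand, either way round below 0.12 rad or angle between the x axis of tin0 and the y axis of stand, either way round below 0.12 rad) and z of each of tin0, tin1, tin2, tin3, tin4 in the frame of spot above 0.015 m and (angle between the x axis of tin1 and the x axis of stand, either way round below 0.12 rad or angle between the x axis of tin1 and the y axis of stand, either way round below 0.12 rad) and (angle between the x axis of tin2 and the x axis of stand, either way round below 0.12 rad or angle between the x axis of tin2 and the y axis of stand, either way round below 0.12 rad) and (angle between the x axis of tin3 and the x axis of stand, either way round below 0.12 rad or angle between the x axis of tin3 and the y axis of stand, either way round below 0.12 rad) and (angle between the x axis of tin4 and the x axis of stand, either way round below 0.12 rad or angle between the x axis of tin4 and the y axis of stand, either way round below 0.12 rad) and angle between board's own z axis and vertical below 0.03 rad and horizontal distance between board and span below 0.018 m and angle between the x axis of board and the y axis of stand, either way round below 0.12 rad and z of board in the frame of span between -0.003 and 0.003 m and horizontal distance between jar and board below 0.018 m and angle between jar's own z axis and vertical below 0.06 rad and z of jar in the frame of span between 0.009 and 0.019 m and linear speed of each of tin0, tin1, tin2, tin3, tin4, board, jar below 0.02 m/s); the robot touches nothing.
It fails at once if the white cake is pushed more than 20 mm or tipped (distance of cake_a from where it was at the start of the episode above 0.02 m or angle between cake_a's own z axis and vertical above 0.4 rad).
It fails at once if the red cake is pushed more than 20 mm or tipped (distance of cake_b from where it was at the start of the episode above 0.02 m or angle between cake_b's own z axis and vertical above 0.4 rad).
It fails at once if the price-card holder is pushed more than 20 mm or tipped (distance of card_holder from where it was at the start of the episode above 0.02 m or angle between card_holder's own z axis and vertical above 0.4 rad).
It fails at once if the glass jar is tipped over (angle between jar's own z axis and vertical above 0.8 rad).
Of tin0, tin1, tin2, tin3, tin4 only 3 to 5 are there at a start; the rules pass over those that are not, and their reading is None.
At some moment in a run one of tin0, tin1, tin2, tin3, tin4, board may be knocked a few centimetres aside while the robot is not near it.
It also fails if it takes over 210 s, if anything falls off the work surface, if the arm or the gripper's body presses on something with over 40 N, if the wrist force passes 120 N, or if a joint passes its speed limit or range.

## Working session

There is one attempt and no reset: what is moved stays moved. The work goes in short steps, Python scripts to look and compute and a tool call to move; the robot and the scene stay as the last step left them, time stands still between calls to the robot, and variables do not carry over. Pictures are saved under pics/ and viewed, at most 14 in all, crops included, and the job is handed in when it is done.

Besides the shell and the picture viewer there is one more tool, called after "Emit:" by a JSON object that holds its "name" and its "arguments", one argument or row to a line. carry_out: Moves the arm, as the interface text tells. Its arguments: {"type":"object","properties":{"motion":{"type":"array"}},"required":["motion"]}

```bash
mkdir -p pics; ls
python3 - <<'E'
from cell import env
import cv2,numpy as np
s=env.state(); print(s, env.tip_extent)
for n in("scene","side","wrist"):
    c=env.read_camera(n); cv2.imwrite(f"pics/{n}0.png",c["color"][:,:,::-1])
    print(n,c["K"].tolist(),{k:np.round(c[k],3).tolist() for k in c if k not in("color","K")})
a=[cv2.imread(f"pics/{n}0.png") for n in("scene","side")]
cv2.imwrite("pics/scene0b.png",cv2.resize(a[0],(800,600),interpolation=cv2.INTER_CUBIC))
cv2.imwrite("pics/side0b.png",cv2.resize(a[1],(800,600),interpolation=cv2.INTER_CUBIC))
E
```

```text
pics
{'t': 0.0, 'joints': array([ 1.10238523e+00,  4.91562940e-01,  1.55948555e+00, -1.80675796e-05,
        1.09172780e+00, -1.05604701e-01]), 'qvel': array([ 0.00165894, -0.00037366,  0.00214169,  0.00060355, -0.00117389,
       -0.00042893]), 'tau': array([ 5.82492830e-04, -6.12650156e+01, -2.58174849e+01,  6.92961831e-02,
        4.82917624e-02, -1.29419232e-04]), 'eef_pos': array([221.67930824, 584.08711365, 222.04722513]), 'tcp_rot': array([-3.14041393e+00, -1.08830172e-04,  2.77879454e+00]), 'ft_force': array([ 0.05626423, -0.51189316,  1.4648116 ]), 'moment': array([-0.03007696,  0.00754726,  0.01799211]), 'grip_force': 0.0, 'opening': 0.9998274062471457} 8.0
scene [[360.428200447485, 0.0, 257.06715124279225], [0.0, 360.428200447485, 191.25568588629284], [0.0, 0.0, 1.0]] {'R': [[0.813, 0.583, -0.01], [0.424, -0.603, -0.676], [-0.4, 0.545, -0.737]], 't': [-477.648, -225.254, 1399.536]}
side [[409.01327095704386, 0.0, 258.5808084559373], [0.0, 409.01327095704386, 189.15417234350173], [0.0, 0.0, 1.0]] {'R': [[-0.996, -0.088, -0.006], [-0.047, 0.59, -0.806], [0.075, -0.802, -0.592]], 't': [616.554, 110.126, 1128.686]}
wrist [[286.7924649394216, 0.0, 253.92177828393065], [0.0, 286.7924649394216, 188.8131553778153], [0.0, 0.0, 1.0]] {'hand_eye': [[-0.001, -0.962, -0.274, 76.4], [1.0, -0.001, 0.0, -0.462], [-0.001, -0.274, 0.962, -161.049], [0.0, 0.0, 0.0, 1.0]]}
```

View pics/scene0b.png

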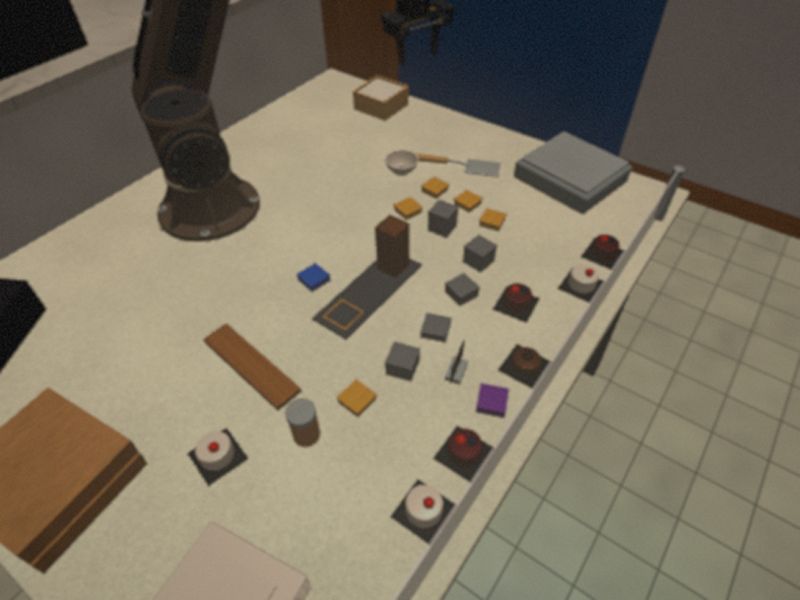

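View pics/side0b.png

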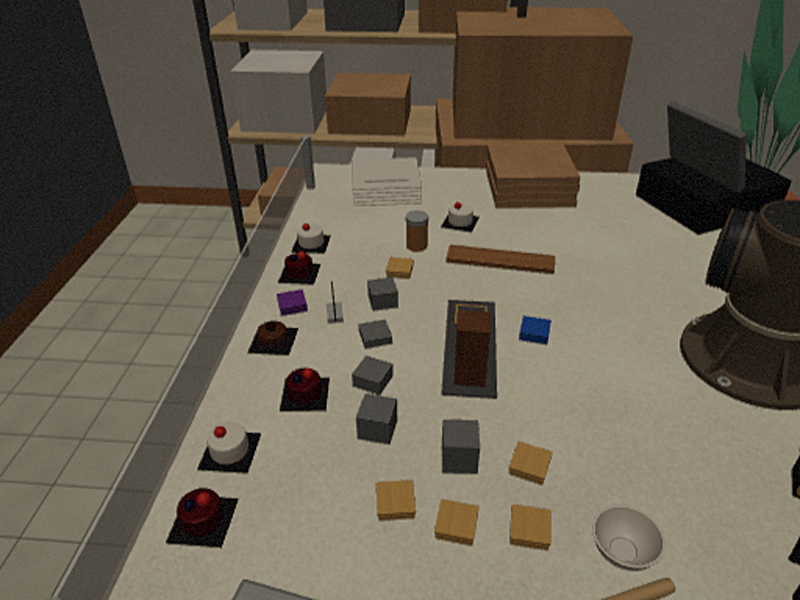

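Both views show the same layout. In scene (800×600), there are gold tins at (407,207), (434,187), (467,200), (492,218) and (356,397). The grey risers are at (443,217), (480,253), (461,289), (435,326) and (403,360), and the blue (313,276) and purple (492,400) look-alikes are to be left alone. The board is at (252,365), the jar at (303,422), and the stand's square and pillar are at (343,315) and (393,247).

```bash
cat > h.py <<'E'
from cell import env
import cv2,numpy as np
from scipy.spatial.transform import Rotation as Ro
def cam(n):
    s=env.state(); c=env.read_camera(n)
    if n=="wrist":
        T=np.eye(4);T[:3,:3]=Ro.from_euler('xyz',s["tcp_rot"]).as_matrix();T[:3,3]=s["eef_pos"]
        M=np.linalg.inv(T@c["hand_eye"]); c["R"]=M[:3,:3];c["t"]=M[:3,3]
    return c
def ray(c,uv,z):
    d=np.linalg.inv(c["K"])@np.array([uv[0],uv[1],1.]); d=c["R"].T@d; o=-c["R"].T@c["t"]
    return (o+d*(z-o[2])/d[2])[:2]
def proj(c,X):
    p=c["K"]@(c["R"]@np.asarray(X,float)+c["t"]); return p[:2]/p[2]
E
python3 - <<'E'
from h import *
sc,sd=cam("scene"),cam("side")
f=lambda p:(p[0]*.64,p[1]*.64)
A={"tinA":((407,207),(530,462),15),"tinB":((434,187),(530,526),15),"tinC":((467,200),(457,522),15),"tinD":((492,218),(396,500),15),"tinE":((356,397),(400,267),15),
"r1":((443,217),(461,445),20),"r2":((480,253),(377,418),20),"r3":((461,289),(372,375),15),"r4":((435,326),(375,333),10),"r5":((403,360),(382,293),15),
"board":((252,365),(500,259),10),"jar":((303,422),(417,232),40),"pilltop":((393,226),(474,322),126),"spot":((343,315),(470,310),6),"blue":((313,276),(535,330),10),"cakeA":((217,455),(460,217),10),"cakeR":((517,300),(304,393),10),"holder":((457,368),(335,312),10)}
for k,(a,b,z) in A.items(): print(k,ray(sc,f(a),z).round(),ray(sd,f(b),z).round())
E
```

```text
tinA [411. 269.] [411. 276.]
tinB [420. 374.] [418. 383.]
tinC [516. 376.] [514. 385.]
tinD [601. 351.] [598. 357.]
tinE [ 649. -225.] [ 646. -216.]
r1 [506. 282.] [511. 257.]
r2 [642. 224.] [642. 214.]
r3 [663. 110.] [663. 114.]
r4 [671.  -2.] [673.  -3.]
r5 [ 670. -110.] [ 673. -121.]
board [ 442. -281.] [ 436. -271.]
jar [ 619. -326.] [ 618. -320.]
pilltop [505.  87.] [498.  96.]
spot [500. -83.] [499. -91.]
blue [378. -37.] [379. -35.]
cakeA [ 528. -445.] [ 525. -448.]
cakeR [772. 154.] [770. 160.]
holder [761. -64.] [757. -59.]
```

Emit:
{"name": "carry_out", "arguments": {
  "motion": [
    [0, 0, -30, 0, 0],
    [-35, -12, -10, 0, 0],
    [-40, -13, -10, 0, 0],
    [-40, -13, -10, 0, 0],
    [-40, -13, -10, 0, 0],
    [-40, -13, -10, 0, 0],
    [-40, -13, -10, 0, 0],
    [-40, -13, -10, 0, 0],
    [-40, -13, -10, 0, 0],
    [-40, -13, -10, 0, 0],
    [-32, -12, -8, 0, 0],
    [0, 0, 0, 7, 0]
  ]
}}

```text
t: 1.45
eef_pos: [541.1, 324.6, 351.1]
tcp_rot: [3.141, 0.001, 2.653]
ft_force: [-0.7, 0.4, 0.2]
opening: 0.996
grip_force: 0.0
```

Emit:
{"name": "carry_out", "arguments": {
  "motion": [
    [0, 0, 0, 8, 0],
    [0, 0, 0, 8, 0],
    [0, 0, 0, 8, 0],
    [0, 0, 0, 8, 0],
    [0, 0, 0, 8, 0],
    [0, 0, 0, 8, 0],
    [0, 0, 0, 8, 0],
    [0, 0, 0, 6, 0],
    [0, 0, 0, 0, 0]
  ]
}}

```text
t: 2.35
eef_pos: [538.1, 327.3, 350.5]
tcp_rot: [-3.141, 0.0, 1.573]
ft_force: [-0.1, -0.2, -0.5]
opening: 1.001
grip_force: 0.0
```

Run:
```python
from h import *
s=env.state();print(s["eef_pos"].round(1),s["tcp_rot"].round(4),s["joints"].round(2),s["t"])
c=cam("wrist");np.savez("w1.npz",**c)
cv2.imwrite("pics/w1.png",cv2.resize(c["color"][:,:,::-1],(800,600),interpolation=cv2.INTER_CUBIC))
```

```text
[538.1 327.3 350.5] [-3.1414  0.      1.573 ] [0.44 0.41 1.36 0.   1.38 0.44] 2.35
```

View pics/w1.png

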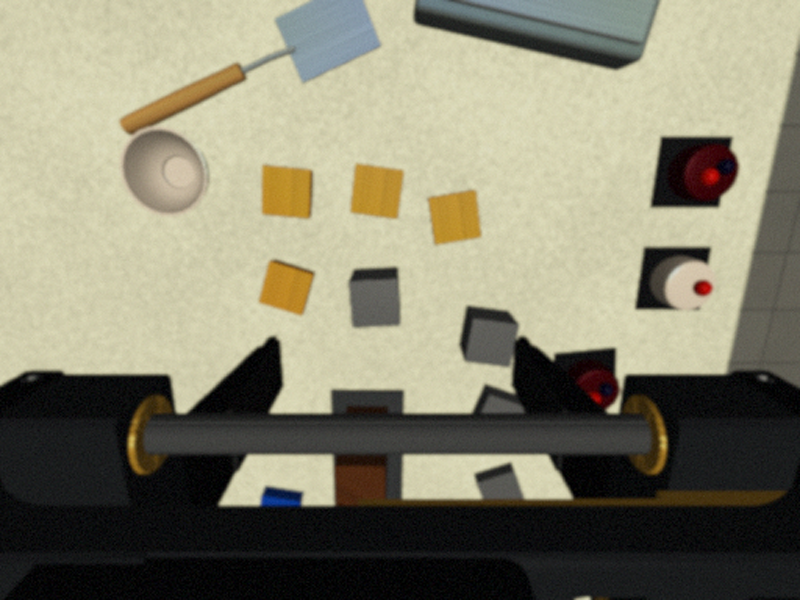

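The wrist view, looking along +y, shows four gold tins at (287,191), (377,191), (455,217) and (287,287), all the same lidded gold. Grey risers are at (375,297) and (490,336), with the cakes on the right. I'll move on to see the stand and the -y half.

Emit:
{"name": "carry_out", "arguments": {
  "motion": [
    [-30, 0, 0, 0, 0],
    [-45, 0, 0, 0, 0],
    [-45, 0, 0, 0, 0],
    [-45, 0, 0, 0, 0],
    [-45, 0, 0, 0, 0],
    [-45, 0, 0, 0, 0],
    [-45, 0, 0, 0, 0],
    [-45, 0, 0, 0, 0],
    [-40, 0, 0, 0, 0],
    [-20, 0, 0, 0, 0],
    [0, 0, 0, 0, 0],
    [0, 0, 0, 0, 0]
  ]
}}

```text
t: 3.6
eef_pos: [539.6, -77.6, 350.6]
tcp_rot: [-3.142, -0.0, 1.576]
ft_force: [0.6, 0.3, 0.1]
opening: 1.004
grip_force: 0.0
```

Run:
```python
from h import *
c=cam("wrist");np.savez("w2.npz",**c)
cv2.imwrite("pics/w2.png",cv2.resize(c["color"][:,:,::-1],(800,600),interpolation=cv2.INTER_CUBIC))
```

Emit:
{"name": "carry_out", "arguments": {
  "motion": [
    [-30, 0, 0, 0, 0],
    [-45, 0, 0, 0, 0],
    [-45, 0, 0, 0, 0],
    [-45, 0, 0, 0, 0],
    [-45, 0, 0, 0, 0],
    [-45, 0, 0, 0, 0],
    [-40, 0, 0, 0, 0],
    [-20, 0, 0, 0, 0],
    [0, 0, 0, 0, 0],
    [0, 0, 0, 0, 0]
  ]
}}

```text
t: 4.65
eef_pos: [541.4, -391.5, 350.3]
tcp_rot: [-3.141, -0.001, 1.576]
ft_force: [0.2, 0.7, -0.2]
opening: 0.998
grip_force: 0.0
```

Run:
```python
from h import *
c=cam("wrist");np.savez("w3.npz",**c)
cv2.imwrite("pics/w3.png",cv2.resize(c["color"][:,:,::-1],(800,600),interpolation=cv2.INTER_CUBIC))
```

```text
(no output)
```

View pics/w2.png

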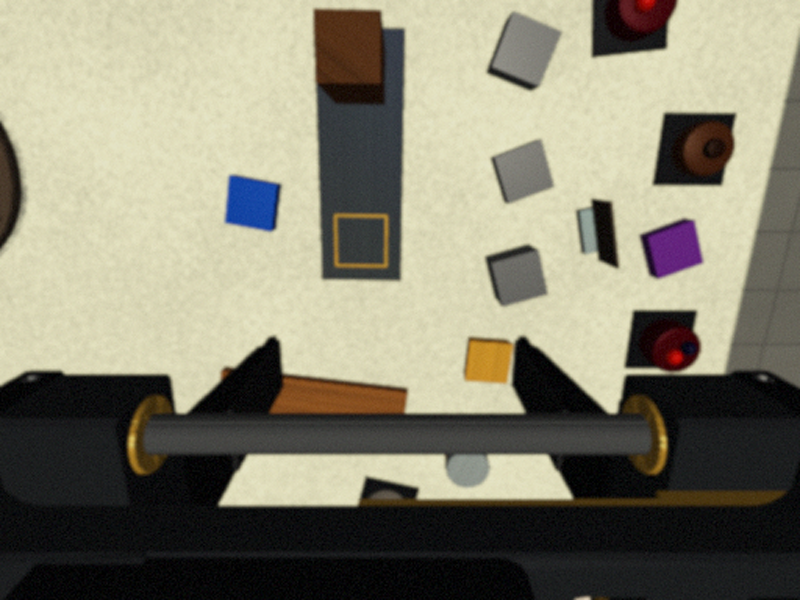

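View pics/w3.png

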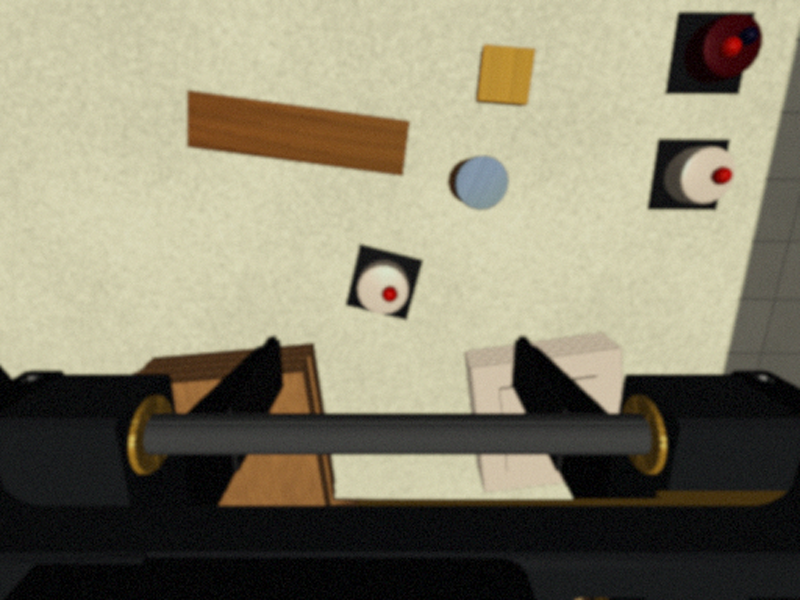

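w2 shows the stand with its brass square at (361,240) and the pillar top at (348,50). It also has grey risers at (525,48), (523,170) and (517,275), the fifth tin at (489,360), and the look-alikes in blue (253,203) and purple (672,248). w3 shows the board at (298,132), the jar lid at (481,182), the tin at (506,75) and the white cake at (384,283). Five tins make 100 mm, so I need riser20. The candidates are the greys (523,170), (517,275), (525,48), (490,336 in w1) and (375,297 in w1). (523,170) looks flattest, so I'll measure it and confirm in a crop.

```bash
cat >> h.py <<'E'
def seg(c,uv,z,tol=22,pr=True):
    """top face grown from seed uv (512x384 px); minAreaRect on plane z -> centre, sides, yaw mod 90 deg"""
    im=cv2.bilateralFilter(cv2.GaussianBlur(np.ascontiguousarray(c["color"]),(3,3),0),5,25,5)
    m=np.zeros((386,514),np.uint8)
    cv2.floodFill(im,m,(int(uv[0]),int(uv[1])),0,(tol,)*3,(tol,)*3,4|cv2.FLOODFILL_MASK_ONLY|cv2.FLOODFILL_FIXED_RANGE|(255<<8))
    m=cv2.morphologyEx(m[1:-1,1:-1],cv2.MORPH_OPEN,np.ones((3,3)))
    k=max(cv2.findContours(m,cv2.RETR_EXTERNAL,cv2.CHAIN_APPROX_NONE)[0],key=cv2.contourArea)[:,0]
    P=np.array([ray(c,p,z) for p in k],np.float32)
    (x,y),(w,h),a=cv2.minAreaRect(P)
    px=z*0+1
    return round(x,1),round(y,1),round(w,1),round(h,1),round((a+45)%90-45,1)
E
python3 - <<'E'
from h import *
W={i:dict(np.load(f"w{i}.npz")) for i in(1,2,3)}
g=lambda i,p,z,t=22:seg(W[i],(p[0]*.64,p[1]*.64),z,t)
for n,i,p in(("A",1,(285,290)),("B",1,(287,191)),("C",1,(377,191)),("D",1,(455,217)),("E2",2,(489,360)),("E3",3,(506,75))): print("tin",n,[g(i,p,20,t) for t in(30,45)])
for n,i,p in(("r1",1,(375,305)),("r2",1,(488,345)),("r3",2,(530,45)),("r4",2,(523,170)),("r5",2,(520,280))): print(n,[g(i,p,z,30) for z in (20,40,60)])
print("board",[g(3,(298,132),14,t) for t in(30,45)]); print("jar",g(3,(481,182),80,30))
print("pill",g(2,(348,50),126,25)); print("sq",g(2,(361,240),6,25))
a=env.read_camera("side")["color"][160:300,200:340,::-1]; b=env.read_camera("scene")["color"][110:250,220:360,::-1]
cv2.imwrite("pics/crop1.png",cv2.resize(np.hstack([a,b]),(800,400),interpolation=cv2.INTER_CUBIC))
E
```

```text
tin A [(412.6, 272.7, 48.4, 48.6, -18.2), (412.7, 272.9, 50.1, 50.1, -18.2)]
tin B [(420.4, 379.0, 48.3, 47.9, -5.1), (420.7, 379.1, 49.5, 51.7, -5.1)]
tin C [(516.4, 379.8, 48.7, 48.2, -8.2), (516.4, 379.9, 49.9, 49.7, -7.9)]
tin D [(601.0, 352.5, 48.7, 48.7, 9.5), (600.9, 352.4, 50.1, 50.3, 9.4)]
tin E2 [(648.8, -222.6, 47.7, 48.5, -4.8), (648.6, -222.1, 49.7, 52.3, -4.2)]
tin E3 [(648.7, -224.7, 49.9, 50.8, -4.0), (648.5, -225.3, 52.0, 51.9, -4.0)]
r1 [(513.5, 255.7, 54.0, 54.6, 3.2), (514.5, 261.7, 51.8, 52.4, 3.2), (515.5, 267.8, 49.6, 50.1, 3.2)]
r2 [(649.2, 207.4, 54.4, 58.1, -5.6), (644.7, 215.4, 52.2, 55.7, -5.6), (640.2, 223.3, 50.0, 53.4, -5.6)]
r3 [(665.0, 113.0, 51.5, 55.5, -20.0), (659.9, 108.4, 49.4, 53.2, -20.0), (654.8, 103.7, 47.3, 51.0, -20.0)]
r4 [(673.9, -3.8, 49.9, 51.6, 21.0), (668.4, -3.7, 47.8, 49.5, 21.0), (663.0, -3.6, 45.8, 47.4, 21.0)]
r5 [(677.4, -119.6, 52.0, 52.5, 16.4), (671.8, -114.7, 49.9, 50.4, 16.4), (666.2, -109.9, 47.8, 48.3, 16.4)]
board [(437.1, -280.7, 52.1, 224.8, -7.1), (437.4, -280.5, 53.2, 225.2, -7.1)]
jar (621.2, -327.6, 45.7, 46.7, 0.3)
pill (501.6, 88.7, 49.5, 48.9, 0.1)
sq (498.5, -80.1, 48.6, 48.0, 0.2)
```

View pics/crop1.png

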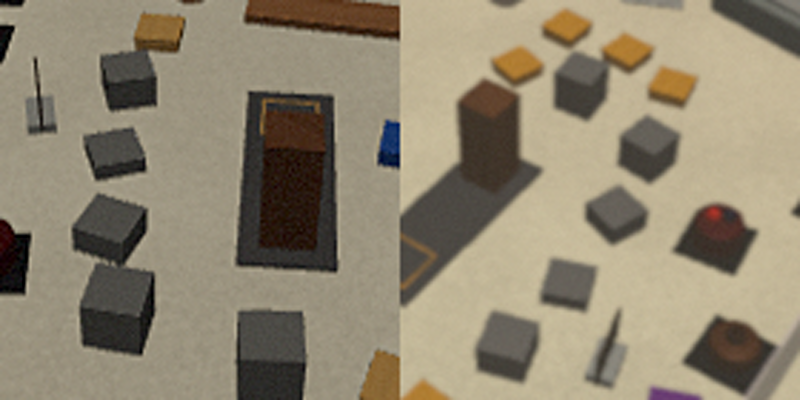

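The crop confirms it: the flattest grey block is at side crop (115,153) and scene crop (568,285), with a side face about 2/3 of the next one. So r4 at about (674,-4), yaw 21°, is riser20.

Emit:
{"name": "carry_out", "arguments": {
  "motion": [
    [27, 9, 0, 0, 0.1],
    [40, 14, 20, 0, 0.2],
    [40, 14, 20, 0, 0.2],
    [40, 14, 20, 0, 0.2],
    [40, 14, 20, 0, 0.2],
    [40, 14, 20, 0, 0.2],
    [40, 14, 20, 0, 0.2],
    [40, 14, 20, 0, 0.2],
    [40, 14, 20, 0, 0.2],
    [40, 13, 10, 0, 0.2],
    [0, 0, 0, -7, 0.2],
    [0, 0, 0, -7, 0.2]
  ]
}}

```text
t: 6.0
eef_pos: [673.2, -2.3, 180.5]
tcp_rot: [-3.141, -0.0, 1.827]
ft_force: [0.2, 0.0, 1.0]
opening: 0.8
grip_force: 0.0
```

Emit:
{"name": "carry_out", "arguments": {
  "motion": [
    [0, 0, 0, -7, 0.2],
    [0, 0, 0, 0, 0.2],
    [0, 0, 0, 0, 0.2]
  ]
}}

```text
t: 6.3
eef_pos: [673.3, -4.5, 181.0]
tcp_rot: [3.141, 0.0, 1.938]
ft_force: [-0.6, 0.3, 0.7]
opening: 0.8
grip_force: 0.0
```

```bash
cat >> h.py <<'E'
def go(x,y,yaw):
    """tool-axis shift (present axes) and turn needed to x,y,yaw(deg)"""
    s=env.state();p=s["eef_pos"];a=s["tcp_rot"][2];d=np.array([x,y])-p[:2]
    print("pos",p.round(1),"yaw",round(np.degrees(a),1),"dx",round(d@[np.cos(a),np.sin(a)],1),"dy",round(d@[np.sin(a),-np.cos(a)],1),"turn",round((np.degrees(a)-yaw+180)%360-180,1),"t",s["t"])
E
python3 - <<'E'
from h import *
go(674,-4,111)
c=cam("wrist"); print(proj(c,(674,-4,20)), seg(c,proj(c,(674,-4,20)),20,30)) 
cv2.imwrite("pics/w4.png",c["color"][:,:,::-1])
E
```

```text
pos [673.3  -4.5 181. ] yaw 111.1 dx 0.2 dy 0.9 turn 0.1 t 6.3
[254.32979676 176.01606143] (673.6, -2.2, 49.4, 51.9, 21.0)
```

View pics/w4.png

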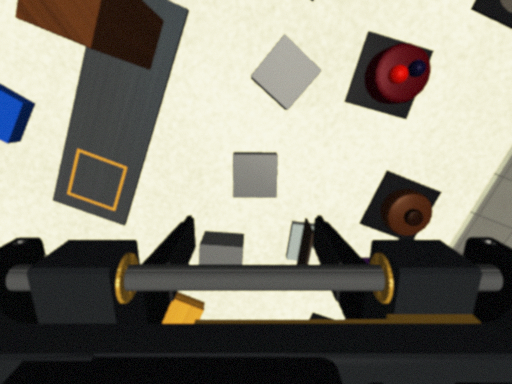

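w4 shows the flat riser at (255,175), square to the fingers and between them. I'll descend and grip it.

Emit:
{"name": "carry_out", "arguments": {
  "motion": [
    [1, 0, 40, 0, 0.2],
    [1, 1, 45, 0, 0.2],
    [0, 0, 45, 0, 0.2],
    [0, 0, 30, 0, 0.2],
    [0, 0, 10, 0, 0.2],
    [0, 0, 0, 0, 0.2],
    [0, 0, 0, 0, 0.7],
    [0, 0, 0, 0, 0.7],
    [0, 0, 0, 0, 0.7],
    [0, 0, 0, 0, 0.7]
  ]
}}

```text
t: 7.35
eef_pos: [673.9, -3.0, 11.2]
tcp_rot: [3.141, 0.0, 1.941]
ft_force: [-0.6, -0.6, 3.2]
opening: 0.547
grip_force: 30.0
```

Emit:
{"name": "carry_out", "arguments": {
  "motion": [
    [0, 0, -30, 0, 0.7],
    [0, 0, -30, 0, 0.7],
    [0, 0, -30, 7, 0.7],
    [0, 0, 0, 7, 0.7],
    [0, 0, 0, 7, 0.7],
    [-30, -35, 0, 0, 0.7],
    [-32, -35, 0, 0, 0.7],
    [-32, -35, 0, 0, 0.7],
    [-32, -35, 0, 0, 0.7],
    [-32, -35, 0, 0, 0.7],
    [0, 0, 0, 0, 0.7],
    [0, 0, 0, 0, 0.7]
  ]
}}

```text
t: 8.55
eef_pos: [499.1, -162.4, 101.1]
tcp_rot: [3.141, 0.0, 1.572]
ft_force: [1.1, 0.3, 0.1]
opening: 0.542
grip_force: 30.0
```

Run:
```python
from h import *
c=cam("wrist"); go(499,-80,90); uv=proj(c,(498.5,-80.1,6)); print(uv,[seg(c,uv,6,t) for t in(15,25)])
cv2.imwrite("pics/w5.png",cv2.resize(c["color"][:,:,::-1],(800,600),interpolation=cv2.INTER_CUBIC));np.savez("w5.npz",**c)
```

```text
pos [ 499.7 -161.8  101. ] yaw 90.2 dx 81.8 dy -0.5 turn 0.2 t 8.6
[252.58385182 100.28070356] [(499.1, -80.6, 50.8, 51.0, -0.3), (499.1, -80.6, 51.4, 50.6, 0.0)]
```

View pics/w5.png

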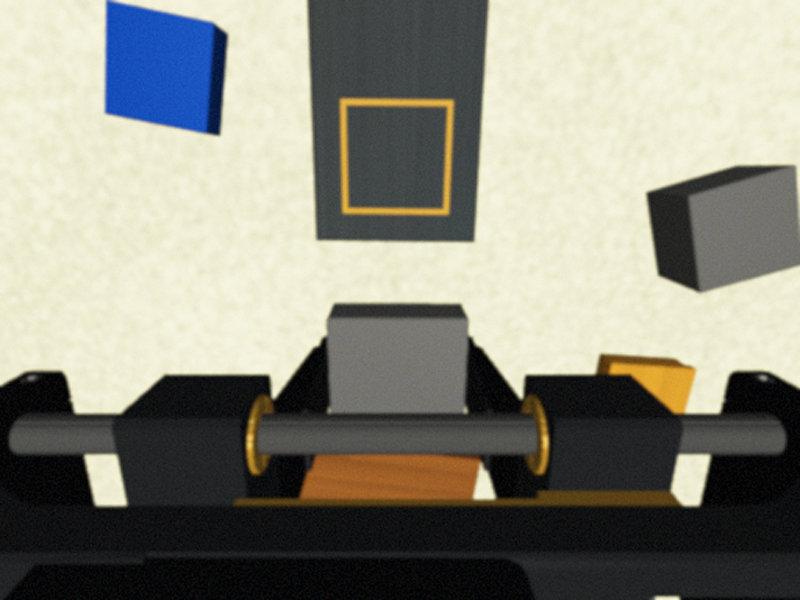

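w5 shows the brass square centred at (397,157) and the riser held squarely, its front top edge at row 318. I'll check how it sits in the gripper.

Run:
```python
from h import *
c=dict(np.load("w5.npz"))
for p,z in(((330,318),110),((465,318),110),((334,304),90),((461,304),90)): print(ray(c,(p[0]*.64,p[1]*.64),z))
```

```text
[ 475.69792139 -137.662047  ]
[ 524.03750686 -137.63901587]
[ 474.42028875 -138.5408477 ]
[ 525.41565517 -138.51504363]
```

Emit:
{"name": "carry_out", "arguments": {
  "motion": [
    [25, -0.5, 0, 0, 0.7],
    [35, 0, 20, 0, 0.7],
    [23, 0, 25, 0, 0.7],
    [0, 0, 25, 0, 0.7],
    [0, 0, 10, 0, 0.7],
    [0, 0, 3.5, 0, 0.7],
    [0, 0, 0, 0, 0.7],
    [0, 0, 0, 0, 0.2],
    [0, 0, 0, 0, 0.2],
    [0, 0, 0, 0, 0.2]
  ]
}}

```text
t: 9.6
eef_pos: [498.7, -78.8, 17.4]
tcp_rot: [3.141, 0.0, 1.574]
ft_force: [-0.2, -0.1, 0.4]
opening: 0.742
grip_force: 0.0
```

Emit:
{"name": "carry_out", "arguments": {
  "motion": [
    [0, 0, -25, 0, 0.2],
    [0, 0, -40, 0, 0.2],
    [-40, 0, -25, 0, 0.2],
    [-40, 0, 0, 0, 0.2],
    [0, 0, 0, 0, 0.2],
    [0, 0, 0, 0, 0.2]
  ]
}}

```text
t: 10.2
eef_pos: [498.4, -159.2, 107.2]
tcp_rot: [3.142, -0.0, 1.572]
ft_force: [-0.2, -0.3, -0.2]
opening: 0.803
grip_force: 0.0
```

Run:
```python
from h import *
c=cam("wrist"); go(648.6,-224,86); uv=proj(c,(499,-80.6,26)); print(uv,[seg(c,uv,26,t) for t in(15,25)])
np.savez("w6.npz",**c); cv2.imwrite("pics/w6.png",c["color"][:,:,::-1])
```

```text
pos [ 498.3 -158.3  106.9] yaw 90.2 dx -66.1 dy 150.1 turn 4.2 t 10.25
[254.07305829 104.72057941] [(499.8, -78.8, 49.6, 48.8, 0.1), (499.7, -79.2, 50.7, 49.6, 0.1)]
```

Emit:
{"name": "carry_out", "arguments": {
  "motion": [
    [-15, 30, -20, 0, 0.2],
    [-16, 40, -20, 0, 0.2],
    [-16, 40, -20, 0, 0.2],
    [-15, 40, -20, 4, 0.2],
    [0, 0, 0, 0, 0.2],
    [0, 0, 0, 0, 0.2]
  ]
}}

```text
t: 10.85
eef_pos: [648.9, -218.6, 186.1]
tcp_rot: [-3.14, -0.001, 1.506]
ft_force: [0.3, 0.7, -0.5]
opening: 0.798
grip_force: 0.0
```

Run:
```python
from h import *
c=cam("wrist"); go(648.6,-224,86); uv=proj(c,(648.6,-224,20)); print(uv,[seg(c,uv,20,t) for t in(30,45)])
cv2.imwrite("pics/w7.png",c["color"][:,:,::-1])
```

```text
pos [ 648.1 -218.5  185.8] yaw 86.3 dx -5.5 dy 0.8 turn 0.3 t 10.9
[253.66680204 179.90819049] [(649.5, -223.4, 48.4, 48.7, -3.7), (649.7, -222.3, 50.7, 49.7, -3.7)]
```

Emit:
{"name": "carry_out", "arguments": {
  "motion": [
    [-3, 1, 40, 0, 0.2],
    [-2, 0, 45, 0, 0.2],
    [0, 0, 45, 0, 0.2],
    [0, 0, 33, 0, 0.2],
    [0, 0, 12, 0, 0.2],
    [0, 0, 0, 0, 0.7],
    [0, 0, 0, 0, 0.7],
    [0, 0, 0, 0, 0.7],
    [0, 0, 0, 0, 0.7],
    [0, 0, -30, 0, 0.7],
    [0, 0, -40, 0, 0.7],
    [0, 0, -40, -4, 0.7]
  ]
}}

```text
t: 12.1
eef_pos: [649.3, -224.9, 123.4]
tcp_rot: [-3.141, -0.0, 1.575]
ft_force: [0.2, -0.5, -1.1]
opening: 0.544
grip_force: 30.0
```

Run:
```python
from h import *
s=env.state();print(s["opening"],s["grip_force"]);go(499.3,-80,90)
```

```text
0.5439678900110554 29.999650418758392
pos [ 649.3 -224.9  123.4] yaw 90.2 dx 145.5 dy -149.3 turn 0.2 t 12.1
```

Emit:
{"name": "carry_out", "arguments": {
  "motion": [
    [25, -25, 0, 0, 0.7],
    [30, -32, 0, 0, 0.7],
    [30, -32, 0, 0, 0.7],
    [30, -32, 0, 0, 0.7],
    [30, -28, 0, 0, 0.7],
    [0, 0, 0, 0, 0.7],
    [0, 0, 0, 0, 0.7]
  ]
}}

```text
t: 12.8
eef_pos: [500.2, -80.3, 122.9]
tcp_rot: [3.14, 0.0, 1.576]
ft_force: [0.7, -0.1, -0.4]
opening: 0.546
grip_force: 30.0
```

Run:
```python
from h import *
c=cam("wrist");go(499.3,-80,90)
cv2.imwrite("pics/w8.png",cv2.resize(c["color"][:,:,::-1],(800,600),interpolation=cv2.INTER_CUBIC));np.savez("w8.npz",**c)
```

```text
pos [500.7 -80.8 122.7] yaw 90.2 dx 0.8 dy -1.4 turn 0.2 t 12.85
```

View pics/w8.png

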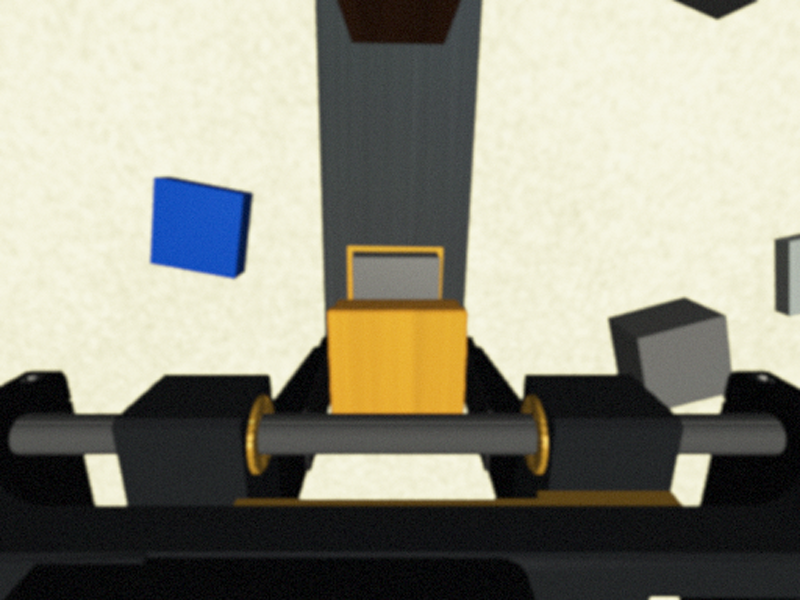

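w8 shows the tin held squarely, its front top edge at row 309, right above the riser (396,275). I'll lower it and let go.

Emit:
{"name": "carry_out", "arguments": {
  "motion": [
    [-0.5, -1.2, 25, 0, 0.7],
    [0, 0, 30, 0, 0.7],
    [0, 0, 20, 0, 0.7],
    [0, 0, 7, 0, 0.7],
    [0, 0, 2, 0, 0.7],
    [0, 0, 0, 0, 0.7],
    [0, 0, 0, 0, 0.7]
  ]
}}

```text
t: 13.55
eef_pos: [499.6, -81.7, 38.5]
tcp_rot: [3.14, 0.0, 1.574]
ft_force: [-0.4, -0.2, -1.4]
opening: 0.546
grip_force: 30.0
```

Emit:
{"name": "carry_out", "arguments": {
  "motion": [
    [0, 0, 0, 0, 0.25],
    [0, 0, 0, 0, 0.25],
    [0, 0, 0, 0, 0.25],
    [0, 0, -25, 0, 0.2],
    [0, 0, -45, 0, 0.2],
    [0, 0, -45, 0, 0.2],
    [0, 0, -30, 0, 0.2],
    [0, 0, 0, 0, 0.2],
    [0, 0, 0, 0, 0.2]
  ]
}}

```text
t: 14.45
eef_pos: [498.8, -81.1, 183.4]
tcp_rot: [3.14, 0.0, 1.575]
ft_force: [-0.1, 0.3, 0.2]
opening: 0.803
grip_force: 0.0
```

Run:
```python
from h import *
c=cam("wrist"); uv=proj(c,(499,-80,46)); print(uv,[seg(c,uv,46,t) for t in(30,45)]); go(412.6,272.8,90-18.2);go(601,352.5,99.4)
W=dict(np.load("w1.npz"))
```

```text
[253.43048493 180.34014736] [(498.9, -80.2, 51.7, 48.7, 0.2), (498.8, -79.6, 52.5, 49.7, 0.2)]
pos [498.5 -81.  182.5] yaw 90.2 dx 354.2 dy -84.6 turn 18.4 t 14.5
pos [498.5 -81.  182.5] yaw 90.2 dx 433.1 dy 104.1 turn -9.2 t 14.5
```

The first tin sits at (498.9,-80), square. Next is tin D.

Emit:
{"name": "carry_out", "arguments": {
  "motion": [
    [33, 9, 0, 0, 0.2],
    [45, 11, 0, 0, 0.2],
    [45, 11, 0, 0, 0.2],
    [45, 11, 0, 0, 0.2],
    [45, 11, 0, 0, 0.2],
    [45, 11, 0, 0, 0.2],
    [45, 11, 0, 0, 0.2],
    [45, 11, 0, 0, 0.2],
    [45, 11, 0, 0, 0.2],
    [38, 7, 0, -5, 0.2],
    [0, 0, 0, -4, 0.2],
    [0, 0, 0, 0, 0.2]
  ]
}}

```text
t: 15.7
eef_pos: [600.5, 351.0, 180.5]
tcp_rot: [-3.138, 0.001, 1.734]
ft_force: [0.2, -0.9, -0.1]
opening: 0.799
grip_force: 0.0
```

```bash
cat >> h.py <<'E'
def look(x,y,z,tool_yaw):
    c=cam("wrist"); uv=proj(c,(x,y,z)); r=[seg(c,uv,z,t) for t in(30,45)]; print(uv.round(),r)
    q=np.mean(r,0); a=q[4]+90*np.round((tool_yaw-90-q[4])/90)+90; go(q[0],q[1],a)
    return c
E
python3 - <<'E'
from h import *
look(601,352.5,20,99.4)
E
```

```text
[255. 175.] [(601.4, 352.7, 49.0, 48.3, 9.4), (601.2, 352.6, 50.1, 50.7, 9.4)]
pos [600.7 350.2 181. ] yaw 99.2 dx 2.3 dy 1.0 turn -0.2 t 15.75
```

Emit:
{"name": "carry_out", "arguments": {
  "motion": [
    [2, 1, 40, 0, 0.2],
    [0, 0, 45, 0, 0.2],
    [0, 0, 45, 0, 0.2],
    [0, 0, 30, 0, 0.2],
    [0, 0, 10, 0, 0.2],
    [0, 0, 0, 0, 0.7],
    [0, 0, 0, 0, 0.7],
    [0, 0, 0, 0, 0.7],
    [0, 0, 0, 0, 0.7],
    [0, 0, -35, 0, 0.7],
    [0, 0, -45, 0, 0.7],
    [0, 0, -45, 9, 0.7]
  ]
}}

```text
t: 16.95
eef_pos: [601.7, 352.3, 140.1]
tcp_rot: [3.142, -0.0, 1.581]
ft_force: [0.5, 1.4, -1.1]
opening: 0.544
grip_force: 30.0
```

Run:
```python
from h import *
go(499.2,-80.5,90);print(env.state()["opening"])
```

```text
pos [601.7 352.3 140.1] yaw 90.6 dx -431.7 dy -106.8 turn 0.6 t 16.95
0.54415311420819
```

Emit:
{"name": "carry_out", "arguments": {
  "motion": [
    [0, 0, -35, 0, 0.7],
    [-35, -10, -5, 0, 0.7],
    [-45, -11, 0, 0, 0.7],
    [-45, -11, 0, 0, 0.7],
    [-45, -11, 0, 0, 0.7],
    [-45, -11, 0, 0, 0.7],
    [-45, -11, 0, 0, 0.7],
    [-45, -11, 0, 0, 0.7],
    [-45, -11, 0, 0, 0.7],
    [-45, -11, 0, 0, 0.7],
    [-37, -9, 0, 0.5, 0.7],
    [0, 0, 0, 0, 0.7]
  ]
}}

```text
t: 18.15
eef_pos: [498.9, -84.2, 179.0]
tcp_rot: [3.14, 0.001, 1.569]
ft_force: [0.4, 0.3, -2.0]
opening: 0.539
grip_force: 30.0
```

```bash
cat >> h.py <<'E'
def held(c=None):
    """front-edge row of the held tin -> its centre offset along tool x from TCP"""
    c=c or cam("wrist"); im=c["color"].astype(int); col=im[180:262,225:285].mean(1)
    d=np.abs(np.diff(col,axis=0)).sum(1); s=env.state(); p=s["eef_pos"]; a=s["tcp_rot"][2]
    for r in np.argsort(d)[::-1][:4]:
        y=ray(c,(254,r+180.5),p[2]+9)-p[:2]; print("edge row",r+180.5,d[r].round(),"offset",round(y@[np.cos(a),np.sin(a)]-26,1))
E
python3 - <<'E'
from h import *
held(dict(np.load("w8.npz"))); held(); go(499.2,-80.5,90)
E
```

```text
edge row 197.5 73.0 offset 24.0
edge row 198.5 73.0 offset 23.7
edge row 191.5 65.0 offset 26.2
edge row 190.5 57.0 offset 26.6
edge row 192.5 81.0 offset 3.5
edge row 199.5 76.0 offset -0.6
edge row 198.5 66.0 offset -0.0
edge row 191.5 54.0 offset 4.0
pos [499.3 -82.5 178.9] yaw 89.9 dx 2.0 dy -0.1 turn -0.1 t 18.2
```

Emit:
{"name": "carry_out", "arguments": {
  "motion": [
    [2, 0, 35, 0, 0.7],
    [0, 0, 45, 0, 0.7],
    [0, 0, 28, 0, 0.7],
    [0, 0, 8, 0, 0.7],
    [0, 0, 3, 0, 0.7],
    [0, 0, 0.5, 0, 0.7],
    [0, 0, 0, 0, 0.7]
  ]
}}

```text
t: 18.9
eef_pos: [499.3, -77.7, 60.2]
tcp_rot: [-3.141, -0.0, 1.574]
ft_force: [-4.2, 0.4, 5.1]
opening: 0.544
grip_force: 30.0
```

Run:
```python
from h import *
s=env.state();print(s["ft_force"]); go(499.2,-80.5,90)
```

```text
[-4.18875737  0.37453556  5.13768832]
pos [499.3 -77.7  60.2] yaw 90.2 dx -2.8 dy -0.2 turn 0.2 t 18.9
```

Contact is made at 60.2, but y is 2.8 mm ahead. I'll correct that and let go.

Emit:
{"name": "carry_out", "arguments": {
  "motion": [
    [0, 0, -2, 0, 0.7],
    [-2.5, 0, 0, 0, 0.7],
    [0, 0, 0, 0, 0.7],
    [0, 0, 2, 0, 0.7],
    [0, 0, 0, 0, 0.7],
    [0, 0, 0, 0, 0.25],
    [0, 0, 0, 0, 0.25],
    [0, 0, 0, 0, 0.25],
    [0, 0, -25, 0, 0.2],
    [0, 0, -45, 0, 0.2],
    [0, 0, -45, 0, 0.2],
    [0, 0, -20, 0, 0.2]
  ]
}}

```text
t: 20.1
eef_pos: [500.4, -81.5, 197.0]
tcp_rot: [3.138, 0.001, 1.573]
ft_force: [0.9, -0.1, -1.2]
opening: 0.8
grip_force: 0.0
```

Emit:
{"name": "carry_out", "arguments": {
  "motion": [
    [0, 0, 0, 0, 0.2],
    [0, 0, 0, 0, 0.2]
  ]
}}

```text
t: 20.3
eef_pos: [499.4, -81.2, 193.2]
tcp_rot: [-3.142, -0.0, 1.573]
ft_force: [-0.2, 0.1, -0.1]
opening: 0.803
grip_force: 0.0
```

Run:
```python
from h import *
look(499,-80,66,90); go(516.4,379.8,82)
```

```text
[253. 183.] [(500.1, -80.8, 50.6, 47.3, 0.1), (500.1, -77.8, 50.9, 55.5, 0.1)]
pos [499.2 -81.2 192.6] yaw 90.1 dx 1.8 dy 0.9 turn 0.0 t 20.35
pos [499.2 -81.2 192.6] yaw 90.1 dx 460.9 dy 18.2 turn 8.1 t 20.35
```

Emit:
{"name": "carry_out", "arguments": {
  "motion": [
    [35, 2, 0, 0, 0.2],
    [45, 2, 0, 0, 0.2],
    [45, 2, 0, 0, 0.2],
    [45, 2, 0, 0, 0.2],
    [45, 2, 0, 0, 0.2],
    [45, 2, 0, 0, 0.2],
    [45, 2, 0, 0, 0.2],
    [45, 2, 0, 0, 0.2],
    [45, 2, 5, 0, 0.2],
    [45, 0, 5, 0, 0.2],
    [21, 0, 0, 8, 0.2],
    [0, 0, 0, 0, 0.2]
  ]
}}

```text
t: 21.55
eef_pos: [515.6, 382.0, 180.9]
tcp_rot: [-3.139, 0.002, 1.432]
ft_force: [0.7, -0.6, 0.2]
opening: 0.801
grip_force: 0.0
```

Emit:
{"name": "carry_out", "arguments": {
  "motion": [
    [0, 0, 0, 0, 0.2],
    [0, 0, 0, 0, 0.2]
  ]
}}

```text
t: 21.75
eef_pos: [516.6, 378.6, 182.9]
tcp_rot: [-3.141, 0.001, 1.435]
ft_force: [0.5, -0.4, 0.1]
opening: 0.803
grip_force: 0.0
```

Run:
```python
from h import *
look(516.4,379.8,20,82)
```

```text
[253. 175.] [(516.6, 381.0, 48.6, 48.9, -7.8), (516.6, 381.0, 51.0, 50.1, -7.8)]
pos [516.8 378.6 183.3] yaw 82.2 dx 2.4 dy -0.5 turn -0.0 t 21.8
```

Emit:
{"name": "carry_out", "arguments": {
  "motion": [
    [2, -0.5, 40, 0, 0.2],
    [0, 0, 45, 0, 0.2],
    [0, 0, 45, 0, 0.2],
    [0, 0, 32, 0, 0.2],
    [0, 0, 10, 0, 0.2],
    [0, 0, 0, 0, 0.2],
    [0, 0, 0, 0, 0.7],
    [0, 0, 0, 0, 0.7],
    [0, 0, 0, 0, 0.7],
    [0, 0, 0, 0, 0.7]
  ]
}}

```text
t: 22.8
eef_pos: [516.7, 382.0, 12.6]
tcp_rot: [3.141, -0.001, 1.433]
ft_force: [-1.2, -1.7, 5.4]
opening: 0.544
grip_force: 30.0
```

Emit:
{"name": "carry_out", "arguments": {
  "motion": [
    [0, 0, -35, 0, 0.7],
    [0, 0, -45, 0, 0.7],
    [0, 0, -45, 0, 0.7],
    [0, 0, -45, -4, 0.7],
    [0, 0, 0, -4, 0.7],
    [0, 0, 0, 0, 0.7],
    [0, 0, 0, 0, 0.7]
  ]
}}

```text
t: 23.5
eef_pos: [516.0, 381.5, 181.0]
tcp_rot: [-3.14, 0.001, 1.571]
ft_force: [0.6, 0.9, -1.3]
opening: 0.545
grip_force: 30.0
```

Run:
```python
from h import *
held();go(499.5,-80.5,90);print(env.state()["opening"])
```

```text
edge row 196.5 166.0 offset 2.7
edge row 197.5 124.0 offset 2.2
edge row 195.5 108.0 offset 3.3
edge row 203.5 65.0 offset -1.4
pos [515.9 381.6 180.6] yaw 90.0 dx -462.1 dy -16.5 turn 0.0 t 23.55
0.5441756702451378
```

Emit:
{"name": "carry_out", "arguments": {
  "motion": [
    [-35, -2, -5, 0, 0.7],
    [-45, -2, -5, 0, 0.7],
    [-45, -2, 0, 0, 0.7],
    [-45, -2, 0, 0, 0.7],
    [-45, -2, 0, 0, 0.7],
    [-45, -2, 0, 0, 0.7],
    [-45, -2, 0, 0, 0.7],
    [-45, -2, 0, 0, 0.7],
    [-45, -0.5, 0, 0, 0.7],
    [-45, 0, 0, 0, 0.7],
    [-20.5, 0, 0, 0, 0.7],
    [0, 0, 0, 0, 0.7]
  ]
}}

```text
t: 24.75
eef_pos: [500.6, -81.0, 190.6]
tcp_rot: [-3.14, -0.0, 1.568]
ft_force: [-0.3, 0.3, -0.7]
opening: 0.544
grip_force: 30.0
```

Emit:
{"name": "carry_out", "arguments": {
  "motion": [
    [0, 0, 0, 0, 0.7],
    [0, 0, 0, 0, 0.7]
  ]
}}

```text
t: 24.95
eef_pos: [500.7, -77.7, 191.2]
tcp_rot: [-3.141, -0.001, 1.573]
ft_force: [-0.1, 0.2, -1.1]
opening: 0.545
grip_force: 30.0
```

Run:
```python
from h import *
held();go(499.5,-79,90)
```

```text
edge row 196.5 79.0 offset 2.8
edge row 203.5 78.0 offset -1.3
edge row 204.5 63.0 offset -1.9
edge row 197.5 58.0 offset 2.2
pos [500.8 -77.6 191.3] yaw 90.2 dx -1.4 dy -1.3 turn 0.2 t 25.0
```

Emit:
{"name": "carry_out", "arguments": {
  "motion": [
    [-1.3, -1.3, 30, 0, 0.7],
    [0, 0, 40, 0, 0.7],
    [0, 0, 28, 0, 0.7],
    [0, 0, 9, 0, 0.7],
    [0, 0, 3.5, 0, 0.7],
    [0, 0, 0, 0, 0.7],
    [0, 0, 0, 0, 0.7],
    [0, 0, 0, 0, 0.7]
  ]
}}

```text
t: 25.8
eef_pos: [500.1, -80.0, 82.2]
tcp_rot: [3.14, 0.0, 1.573]
ft_force: [0.1, -0.0, -0.6]
opening: 0.543
grip_force: 30.0
```

Emit:
{"name": "carry_out", "arguments": {
  "motion": [
    [0, 0, 2, 0, 0.7],
    [0, 0, 1, 0, 0.7],
    [0, 0, 0, 0, 0.7]
  ]
}}

```text
t: 26.1
eef_pos: [499.7, -80.1, 78.6]
tcp_rot: [3.141, 0.0, 1.573]
ft_force: [-1.3, 1.0, 4.9]
opening: 0.544
grip_force: 30.0
```

Emit:
{"name": "carry_out", "arguments": {
  "motion": [
    [0, 0, 0, 0, 0.25],
    [0, 0, 0, 0, 0.25],
    [0, 0, 0, 0, 0.25],
    [0, 0, -25, 0, 0.2],
    [0, 0, -45, 0, 0.2],
    [0, 0, -35, 0, 0.2],
    [0, 0, -15, 0, 0.2],
    [0, 0, 0, 0, 0.2],
    [0, 0, 0, 0, 0.2],
    [0, 0, 0, 0, 0.2]
  ]
}}

```text
t: 27.1
eef_pos: [499.1, -79.9, 196.9]
tcp_rot: [-3.14, -0.001, 1.573]
ft_force: [-0.3, 0.0, -0.5]
opening: 0.8
grip_force: 0.0
```

Run:
```python
from h import *
look(499,-80,86,90); go(420.5,379.0,84.9)
```

```text
[253. 188.] [(500.3, -81.8, 49.8, 48.2, 0.1), (500.3, -81.3, 50.2, 49.2, 0.1)]
pos [499.1 -79.9 196.8] yaw 90.1 dx -1.7 dy 1.2 turn 0.0 t 27.15
pos [499.1 -79.9 196.8] yaw 90.1 dx 459.1 dy -77.7 turn 5.2 t 27.15
```

The third tin is on at (500,-81). Now tin B.

Emit:
{"name": "carry_out", "arguments": {
  "motion": [
    [35, -6, 0, 0, 0.2],
    [45, -7, 0, 0, 0.2],
    [45, -8, 0, 0, 0.2],
    [45, -8, 0, 0, 0.2],
    [45, -8, 0, 0, 0.2],
    [45, -8, 0, 0, 0.2],
    [45, -8, 0, 0, 0.2],
    [45, -8, 5, 0, 0.2],
    [45, -8, 5, 0, 0.2],
    [45, -8, 5, 0, 0.2],
    [19, 0, 0, 5, 0.2],
    [0, 0, 0, 0, 0.2]
  ]
}}

```text
t: 28.35
eef_pos: [420.8, 380.8, 181.6]
tcp_rot: [-3.14, 0.001, 1.487]
ft_force: [-0.3, 0.3, 0.1]
opening: 0.802
grip_force: 0.0
```

Emit:
{"name": "carry_out", "arguments": {
  "motion": [
    [0, 0, 0, 0, 0.2],
    [0, 0, 0, 0, 0.2]
  ]
}}

```text
t: 28.55
eef_pos: [421.7, 377.7, 182.7]
tcp_rot: [-3.141, 0.001, 1.486]
ft_force: [-0.0, 0.0, -0.2]
opening: 0.8
grip_force: 0.0
```

Run:
```python
from h import *
look(420.5,379,20,85)
```

```text
[252. 175.] [(418.8, 379.8, 49.8, 49.3, -4.9), (419.2, 380.3, 50.9, 50.1, -4.9)]
pos [421.9 377.7 183. ] yaw 85.1 dx 2.1 dy -3.1 turn 0.0 t 28.6
```

Emit:
{"name": "carry_out", "arguments": {
  "motion": [
    [1, -3, 40, 0, 0.2],
    [0, 0, 45, 0, 0.2],
    [0, 0, 45, 0, 0.2],
    [0, 0, 32, 0, 0.2],
    [0, 0, 10, 0, 0.2],
    [0, 0, 0, 0, 0.2],
    [0, 0, 0, 0, 0.7],
    [0, 0, 0, 0, 0.7],
    [0, 0, 0, 0, 0.7],
    [0, 0, 0, 0, 0.7]
  ]
}}

```text
t: 29.6
eef_pos: [419.0, 380.3, 12.0]
tcp_rot: [3.141, -0.001, 1.486]
ft_force: [-1.2, -1.5, 6.1]
opening: 0.546
grip_force: 30.0
```

Emit:
{"name": "carry_out", "arguments": {
  "motion": [
    [0, 0, -35, 0, 0.7],
    [0, 0, -45, 0, 0.7],
    [0, 0, -45, 0, 0.7],
    [0, 0, -45, -3, 0.7],
    [0, 0, -20, -2, 0.7],
    [0, 0, 0, 0, 0.7],
    [0, 0, 0, 0, 0.7]
  ]
}}

```text
t: 30.3
eef_pos: [418.4, 379.9, 200.7]
tcp_rot: [-3.141, 0.0, 1.572]
ft_force: [0.4, -1.3, -1.5]
opening: 0.549
grip_force: 30.0
```

Run:
```python
from h import *
held();go(499.5,-80.5,90);print(env.state()["opening"])
```

```text
edge row 195.5 179.0 offset 3.3
edge row 194.5 142.0 offset 3.9
edge row 196.5 80.0 offset 2.8
edge row 201.5 63.0 offset -0.2
pos [418.2 379.7 199.9] yaw 90.1 dx -460.3 dy 80.8 turn 0.1 t 30.35
0.5452082753036912
```

Emit:
{"name": "carry_out", "arguments": {
  "motion": [
    [-35, 6, -5, 0, 0.7],
    [-45, 8, 0, 0, 0.7],
    [-45, 8, 0, 0, 0.7],
    [-45, 8, 0, 0, 0.7],
    [-45, 8, 0, 0, 0.7],
    [-45, 8, 0, 0, 0.7],
    [-45, 8, 0, 0, 0.7],
    [-45, 8, 0, 0, 0.7],
    [-45, 9, 0, 0, 0.7],
    [-45, 9, 0, 0, 0.7],
    [-20, 1, 0, 0, 0.7],
    [0, 0, 0, 0, 0.7]
  ]
}}

```text
t: 31.55
eef_pos: [500.3, -82.0, 204.3]
tcp_rot: [-3.139, -0.001, 1.569]
ft_force: [-0.1, -0.2, -1.2]
opening: 0.546
grip_force: 30.0
```

Emit:
{"name": "carry_out", "arguments": {
  "motion": [
    [0, 0, 0, 0, 0.7],
    [0, 0, 0, 0, 0.7],
    [0, 0, 0, 0, 0.7]
  ]
}}

```text
t: 31.85
eef_pos: [500.5, -78.7, 205.9]
tcp_rot: [-3.141, -0.0, 1.574]
ft_force: [0.3, -0.1, -1.8]
opening: 0.546
grip_force: 30.0
```

Run:
```python
from h import *
go(499.5,-80.3,90)
```

```text
pos [500.5 -78.7 205.9] yaw 90.2 dx -1.6 dy -1.0 turn 0.2 t 31.85
```

Go down to 98.5 (107.4 of travel).

Emit:
{"name": "carry_out", "arguments": {
  "motion": [
    [-1.5, -1, 30, 0, 0.7],
    [0, 0, 40, 0, 0.7],
    [0, 0, 25, 0, 0.7],
    [0, 0, 8, 0, 0.7],
    [0, 0, 2, 0, 0.7],
    [0, 0, 1, 0, 0.7],
    [0, 0, 0.5, 0, 0.7],
    [0, 0, 0, 0, 0.7],
    [0, 0, 0, 0, 0.7]
  ]
}}

```text
t: 32.75
eef_pos: [499.9, -81.3, 100.3]
tcp_rot: [3.14, 0.0, 1.573]
ft_force: [-0.9, 0.3, -0.8]
opening: 0.547
grip_force: 30.0
```

Emit:
{"name": "carry_out", "arguments": {
  "motion": [
    [0, 0, 1.5, 0, 0.7],
    [0, 0, 0.7, 0, 0.7],
    [0, 0, 0, 0, 0.7],
    [0, 0, 0, 0, 0.7]
  ]
}}

```text
t: 33.15
eef_pos: [499.8, -81.3, 98.0]
tcp_rot: [3.141, 0.0, 1.573]
ft_force: [-2.0, -0.4, 7.5]
opening: 0.545
grip_force: 30.0
```

Emit:
{"name": "carry_out", "arguments": {
  "motion": [
    [0, 0, 0, 0, 0.25],
    [0, 0, 0, 0, 0.25],
    [0, 0, 0, 0, 0.25],
    [0, 0, -25, 0, 0.2],
    [0, 0, -45, 0, 0.2],
    [0, 0, -35, 0, 0.2],
    [0, 0, -15, 0, 0.2],
    [0, 0, 0, 0, 0.2],
    [0, 0, 0, 0, 0.2],
    [0, 0, 0, 0, 0.2]
  ]
}}

```text
t: 34.15
eef_pos: [499.2, -81.1, 216.1]
tcp_rot: [-3.14, -0.001, 1.573]
ft_force: [-0.7, -0.2, 0.1]
opening: 0.802
grip_force: 0.0
```

Run:
```python
from h import *
look(499,-80,106,90); go(412.6,272.8,71.8)
```

```text
[253. 187.] [(500.4, -81.8, 49.8, 48.0, 0.1), (500.3, -81.9, 50.2, 50.1, 0.1)]
pos [499.2 -81.2 216.1] yaw 90.1 dx -0.7 dy 1.1 turn 0.0 t 34.2
pos [499.2 -81.2 216.1] yaw 90.1 dx 354.1 dy -85.9 turn 18.3 t 34.2
```

Emit:
{"name": "carry_out", "arguments": {
  "motion": [
    [34, -8, 0, 0, 0.2],
    [45, -11, 0, 0, 0.2],
    [45, -11, 0, 0, 0.2],
    [45, -11, 0, 0, 0.2],
    [45, -11, 0, 0, 0.2],
    [45, -11, 10, 0, 0.2],
    [45, -11, 10, 0, 0.2],
    [40, -10, 10, 0, 0.2],
    [10, -2, 5, 6, 0.2],
    [0, 0, 0, 6, 0.2],
    [0, 0, 0, 6, 0.2],
    [0, 0, 0, 0, 0.2]
  ]
}}

```text
t: 35.4
eef_pos: [412.6, 272.6, 181.4]
tcp_rot: [-3.14, 0.001, 1.258]
ft_force: [-1.2, 0.8, -0.3]
opening: 0.798
grip_force: 0.0
```

Emit:
{"name": "carry_out", "arguments": {
  "motion": [
    [0, 0, 0, 0, 0.2],
    [0, 0, 0, 0, 0.2]
  ]
}}

```text
t: 35.6
eef_pos: [412.9, 272.4, 182.1]
tcp_rot: [-3.141, 0.0, 1.261]
ft_force: [-0.5, 0.1, 0.8]
opening: 0.8
grip_force: 0.0
```

Run:
```python
from h import *
look(412.6,272.8,20,72)
```

```text
[253. 176.] [(411.7, 272.6, 49.9, 49.4, -17.8), (411.8, 273.2, 51.0, 50.1, -17.8)]
pos [412.9 272.4 182.3] yaw 72.2 dx 0.1 dy -1.3 turn 0.0 t 35.65
```

Emit:
{"name": "carry_out", "arguments": {
  "motion": [
    [0, -1.3, 40, 0, 0.2],
    [0, 0, 45, 0, 0.2],
    [0, 0, 45, 0, 0.2],
    [0, 0, 31, 0, 0.2],
    [0, 0, 10, 0, 0.2],
    [0, 0, 0, 0, 0.2],
    [0, 0, 0, 0, 0.7],
    [0, 0, 0, 0, 0.7],
    [0, 0, 0, 0, 0.7],
    [0, 0, 0, 0, 0.7]
  ]
}}

```text
t: 36.65
eef_pos: [412.1, 273.2, 12.4]
tcp_rot: [3.14, -0.001, 1.259]
ft_force: [-2.6, 0.0, 9.0]
opening: 0.547
grip_force: 30.0
```

Emit:
{"name": "carry_out", "arguments": {
  "motion": [
    [0, 0, -35, 0, 0.7],
    [0, 0, -45, 0, 0.7],
    [0, 0, -45, 0, 0.7],
    [0, 0, -45, -6, 0.7],
    [0, 0, -35, -6, 0.7],
    [0, 0, -10, -6, 0.7],
    [0, 0, 0, 0, 0.7],
    [0, 0, 0, 0, 0.7]
  ]
}}

```text
t: 37.45
eef_pos: [411.3, 272.8, 226.0]
tcp_rot: [-3.141, 0.0, 1.57]
ft_force: [0.4, 0.3, -0.7]
opening: 0.543
grip_force: 30.0
```

Run:
```python
from h import *
held();go(499.5,-80.8,90);print(env.state()["opening"])
```

```text
edge row 196.5 160.0 offset 2.8
edge row 195.5 160.0 offset 3.3
edge row 194.5 75.0 offset 3.9
edge row 202.5 71.0 offset -0.8
pos [411.2 272.7 225.6] yaw 90.0 dx -353.5 dy 88.5 turn -0.0 t 37.5
0.5473014230151106
```

Emit:
{"name": "carry_out", "arguments": {
  "motion": [
    [-34, 8, 0, 0, 0.7],
    [-45, 11, 0, 0, 0.7],
    [-45, 11, 0, 0, 0.7],
    [-45, 11, 0, 0, 0.7],
    [-45, 11, 0, 0, 0.7],
    [-45, 11, 0, 0, 0.7],
    [-45, 11, 0, 0, 0.7],
    [-40, 11, 0, 0, 0.7],
    [-10, 3, 0, 0, 0.7],
    [0, 0, 0, 0, 0.7],
    [0, 0, 0, 0, 0.7],
    [0, 0, 0, 0, 0.7]
  ]
}}

```text
t: 38.7
eef_pos: [500.0, -79.5, 226.1]
tcp_rot: [-3.141, -0.0, 1.574]
ft_force: [-0.7, -0.2, -0.7]
opening: 0.545
grip_force: 30.0
```

Run:
```python
from h import *
go(499.5,-80.1,90)
```

```text
pos [500.  -79.5 226.1] yaw 90.2 dx -0.6 dy -0.5 turn 0.2 t 38.7
```

Emit:
{"name": "carry_out", "arguments": {
  "motion": [
    [-0.5, -0.5, 30, 0, 0.7],
    [0, 0, 40, 0, 0.7],
    [0, 0, 25, 0, 0.7],
    [0, 0, 8, 0, 0.7],
    [0, 0, 2, 0, 0.7],
    [0, 0, 1, 0, 0.7],
    [0, 0, 0.5, 0, 0.7],
    [0, 0, 0, 0, 0.7],
    [0, 0, 0, 0, 0.7]
  ]
}}

```text
t: 39.6
eef_pos: [500.2, -81.4, 120.6]
tcp_rot: [3.14, 0.0, 1.573]
ft_force: [-0.2, 0.1, -1.7]
opening: 0.544
grip_force: 30.0
```

Emit:
{"name": "carry_out", "arguments": {
  "motion": [
    [0.5, 0, 1.4, 0, 0.7],
    [0, 0, 0.7, 0, 0.7],
    [0, 0, 0, 0, 0.7],
    [0, 0, 0, 0, 0.7]
  ]
}}

```text
t: 40.0
eef_pos: [500.1, -80.9, 118.4]
tcp_rot: [3.141, 0.0, 1.573]
ft_force: [-1.5, 0.5, 6.5]
opening: 0.545
grip_force: 30.0
```

Emit:
{"name": "carry_out", "arguments": {
  "motion": [
    [0, 0, 0, 0, 0.25],
    [0, 0, 0, 0, 0.25],
    [0, 0, 0, 0, 0.25],
    [0, 0, -25, 0, 0.2],
    [0, 0, -45, 0, 0.2],
    [0, 0, -35, 0, 0.2],
    [0, 0, -15, 0, 0.2],
    [0, 0, 0, 0, 0.2],
    [0, 0, 0, 0, 0.2],
    [0, 0, 0, 0, 0.2]
  ]
}}

```text
t: 41.0
eef_pos: [499.5, -80.7, 236.5]
tcp_rot: [-3.14, -0.001, 1.573]
ft_force: [-0.1, 0.6, 0.6]
opening: 0.798
grip_force: 0.0
```

Run:
```python
from h import *
c=look(499,-80,126,90); uv=proj(c,(501,88,126)); print(uv,seg(c,uv,126,25)) if uv[1]>0 else 0
go(437.3,-280.6,-7.1)
n=env.read_camera("scene")["color"].astype(int); o=cv2.imread("pics/scene0.png")[:,:,::-1].astype(int)
d=(np.abs(n-o).sum(2)>90).astype(np.uint8); m,l,st,ce=cv2.connectedComponentsWithStats(d); print([(s.tolist()) for s in st[1:] if s[4]>15])
s=np.hstack([env.read_camera("side")["color"][110:310,230:380,::-1],n[110:310,190:340,::-1].astype(np.uint8)])
cv2.imwrite("pics/crop2.png",cv2.resize(s,(800,533),interpolation=cv2.INTER_CUBIC))
```

```text
[253. 188.] [(500.6, -82.1, 49.8, 49.1, 0.1), (500.6, -81.6, 50.2, 50.1, 0.1)]
pos [499.5 -80.8 236.5] yaw 90.1 dx -1.1 dy 1.1 turn 0.0 t 41.05
pos [499.5 -80.8 236.5] yaw 90.1 dx -199.7 dy -62.6 turn 97.2 t 41.05
[[85, 0, 57, 71, 3056], [165, 0, 43, 36, 997], [140, 8, 105, 148, 6567], [79, 78, 28, 40, 439], [119, 107, 28, 14, 64], [269, 113, 19, 15, 187], [290, 121, 19, 16, 195], [251, 126, 20, 15, 199], [306, 133, 19, 16, 200], [204, 168, 25, 27, 362], [268, 200, 22, 20, 322], [215, 243, 27, 24, 386]]
```

View pics/crop2.png

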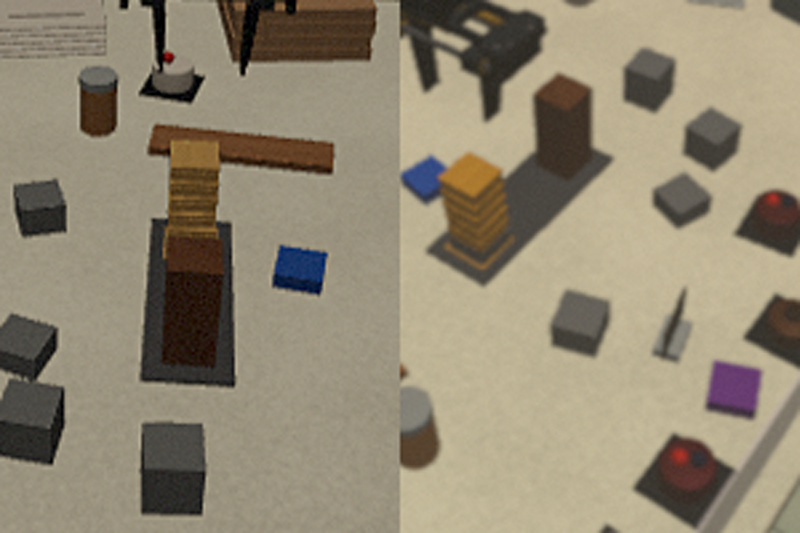

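The crops show all five tins squared up on the riser at the marked square, as tall as the pillar. The board, jar and bystanders are unmoved. On to the board.

Emit:
{"name": "carry_out", "arguments": {
  "motion": [
    [-30, -9, 0, 0, 0.2],
    [-42, -13, 0, 0, 0.1],
    [-42, -13, 0, 0, 0.1],
    [-42, -13, 0, 0, 0.1],
    [-42, -13, 0, 0, 0.1],
    [-2, -2, 20, 8, 0.1],
    [0, 0, 0, 8, 0.1],
    [0, 0, 0, 8, 0.1],
    [0, 0, 0, 8, 0.1],
    [0, 0, 0, 8, 0.1],
    [0, 0, 0, 8, 0.1],
    [0, 0, 0, 8, 0.1]
  ]
}}

```text
t: 42.35
eef_pos: [437.3, -280.9, 217.2]
tcp_rot: [-3.141, 0.0, 0.59]
ft_force: [0.5, 0.2, -0.0]
opening: 0.9
grip_force: 0.0
```

Emit:
{"name": "carry_out", "arguments": {
  "motion": [
    [0, 0, 0, 8, 0.1],
    [0, 0, 0, 8, 0.1],
    [0, 0, 0, 8, 0.1],
    [0, 0, 0, 8, 0.1],
    [0, 0, 0, 8, 0.1],
    [0, 0, 0, 1.2, 0.1],
    [0, 0, 0, 0, 0.1],
    [0, 0, 0, 0, 0.1]
  ]
}}

```text
t: 43.15
eef_pos: [437.3, -281.0, 217.6]
tcp_rot: [-3.141, 0.0, -0.121]
ft_force: [0.7, 0.1, 0.3]
opening: 0.9
grip_force: 0.0
```

Run:
```python
from h import *
c=cam("wrist");go(437.3,-280.6,-7.1)
uv=proj(c,(490,-287,14)); print(uv,[seg(c,uv,14,t) for t in(30,45)])
cv2.imwrite("pics/w9.png",cv2.resize(c["color"][:,:,::-1],(800,600),interpolation=cv2.INTER_CUBIC));np.savez("w9.npz",**c)
```

```text
pos [ 437.3 -281.   217.6] yaw -6.9 dx -0.1 dy -0.4 turn 0.2 t 43.2
[253.35615818 127.85441092] [(437.3, -280.8, 52.6, 224.9, -7.1), (437.3, -280.7, 53.3, 224.9, -7.2)]
```

View pics/w9.png

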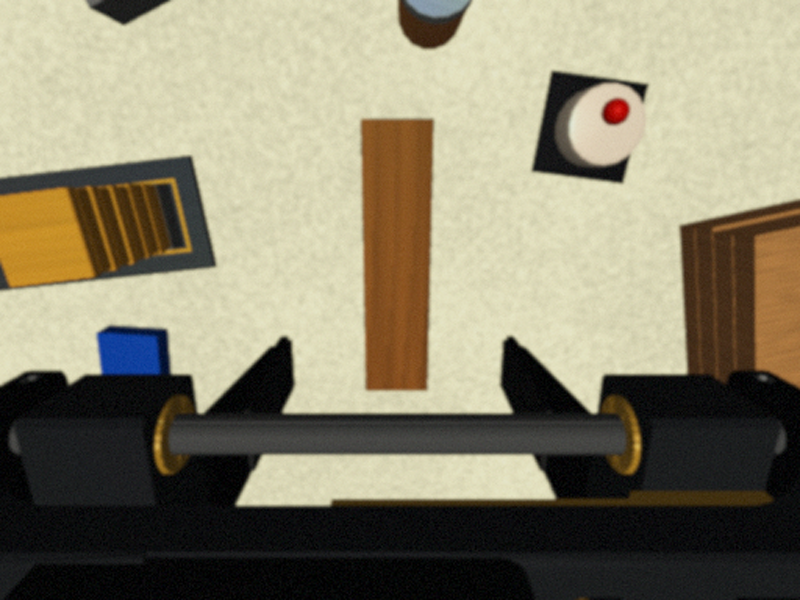

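w9 shows the whole board, (363–432, 120–390), centred under the gripper and in line with it. I'll descend and grip it.

Emit:
{"name": "carry_out", "arguments": {
  "motion": [
    [0, 0, 40, 0, 0.1],
    [0, 0, 45, 0, 0.1],
    [0, 0, 45, 0, 0.1],
    [0, 0, 45, 0, 0.2],
    [0, 0, 25, 0, 0.2],
    [0, 0, 7, 0, 0.2],
    [0, 0, 0, 0, 0.2],
    [0, 0, 0, 0, 0.2]
  ]
}}

```text
t: 44.0
eef_pos: [437.8, -281.3, 11.7]
tcp_rot: [3.141, -0.001, -0.123]
ft_force: [-0.3, -0.1, 0.4]
opening: 0.801
grip_force: 0.0
```

Emit:
{"name": "carry_out", "arguments": {
  "motion": [
    [0, 0, 0.5, 0, 0.7],
    [0, 0, 0, 0, 0.7],
    [0, 0, 0, 0, 0.7],
    [0, 0, 0, 0, 0.7],
    [0, 0, 0, 0, 0.7]
  ]
}}

```text
t: 44.5
eef_pos: [437.6, -281.1, 10.9]
tcp_rot: [3.141, -0.001, -0.124]
ft_force: [-0.9, 1.3, 6.1]
opening: 0.584
grip_force: 30.0
```

Emit:
{"name": "carry_out", "arguments": {
  "motion": [
    [0, 0, -25, 0, 0.7],
    [0, 0, -40, 0, 0.7],
    [0, 0, -40, 0, 0.7],
    [0, 0, -40, 0, 0.7],
    [0, 0, -40, 0, 0.7],
    [0, 0, -30, 0, 0.7],
    [0, 0, -14, -6, 0.7],
    [0, 0, 0, -8, 0.7],
    [0, 0, 0, -8, 0.7],
    [0, 0, 0, -8, 0.7],
    [0, 0, 0, -8, 0.7],
    [0, 0, 0, -8, 0.7]
  ]
}}

```text
t: 45.7
eef_pos: [437.1, -280.8, 239.2]
tcp_rot: [-3.141, -0.0, 0.685]
ft_force: [0.2, 0.5, -1.3]
opening: 0.584
grip_force: 30.0
```

Emit:
{"name": "carry_out", "arguments": {
  "motion": [
    [0, 0, 0, -8, 0.7],
    [0, 0, 0, -8, 0.7],
    [0, 0, 0, -8, 0.7],
    [0, 0, 0, -8, 0.7],
    [0, 0, 0, -8, 0.7],
    [0, 0, 0, -8, 0.7],
    [0, 0, 0, -3.1, 0.7],
    [0, 0, 0, 0, 0.7],
    [0, 0, 0, 0, 0.7]
  ]
}}

```text
t: 46.6
eef_pos: [437.2, -280.9, 239.2]
tcp_rot: [-3.141, -0.0, 1.569]
ft_force: [-1.3, -0.4, -2.1]
opening: 0.586
grip_force: 30.0
```

Run:
```python
from h import *
go(500,4.2,90); s=env.state(); print(s["opening"],s["moment"])
```

```text
pos [ 437.2 -280.9  239.2] yaw 89.9 dx 285.2 dy 62.3 turn -0.1 t 46.6
0.586288832223986 [-0.0455324   0.00568946 -0.03161406]
```

Emit:
{"name": "carry_out", "arguments": {
  "motion": [
    [25, 6, 0, 0, 0.7],
    [40, 9, 0, 0, 0.7],
    [45, 10, 0, 0, 0.7],
    [45, 10, 0, 0, 0.7],
    [45, 10, 0, 0, 0.7],
    [45, 9, 0, 0, 0.7],
    [30, 6, 0, 0, 0.7],
    [10, 2.3, 0, 0, 0.7],
    [0, 0, 0, 0, 0.7],
    [0, 0, 0, 0, 0.7],
    [0, 0, 0, 0, 0.7]
  ]
}}

```text
t: 47.7
eef_pos: [499.4, 2.8, 239.3]
tcp_rot: [-3.142, 0.0, 1.569]
ft_force: [-0.5, -0.1, -2.2]
opening: 0.59
grip_force: 30.0
```

Run:
```python
from h import *
go(500,4.2,90)
c=cam("wrist");cv2.imwrite("pics/w10.png",cv2.resize(c["color"][:,:,::-1],(800,600),interpolation=cv2.INTER_CUBIC))
p=proj(c,(500,4+115,229)),proj(c,(500,4+115,243)); print(p)
```

```text
pos [499.4   2.8 239.3] yaw 89.9 dx 1.4 dy 0.6 turn -0.1 t 47.7
(array([253.53455064,  30.53415908]), array([253.49862672,  23.17251882]))
```

View pics/w10.png

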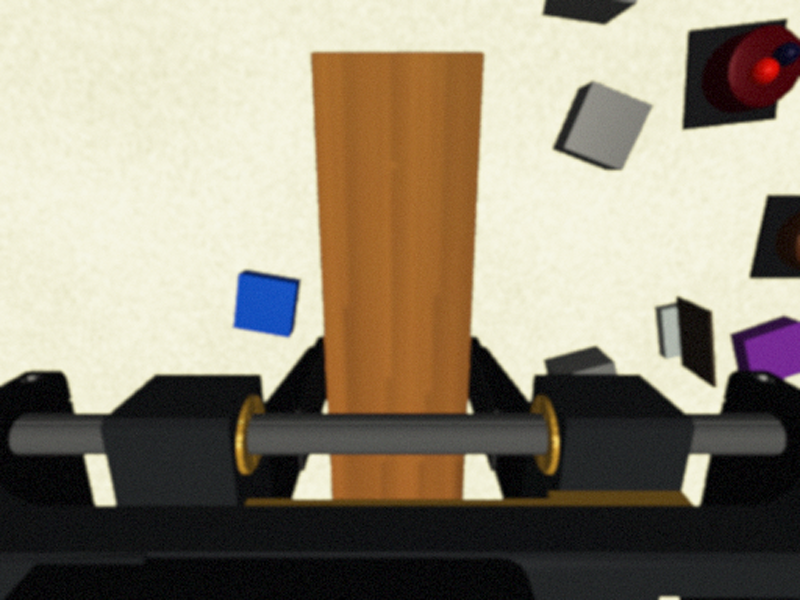

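w10 shows the board held level and in line, with its far end at row 52, a few mm behind centre. I'll correct that while lowering.

Emit:
{"name": "carry_out", "arguments": {
  "motion": [
    [3, 0.6, 30, 0, 0.7],
    [0, 0, 35, 0, 0.7],
    [0, 0, 20, 0, 0.7],
    [0, 0, 8, 0, 0.7],
    [0, 0, 4, 0, 0.7],
    [0, 0, 2, 0, 0.7],
    [0, 0, 0, 0, 0.7],
    [0, 0, 0, 0, 0.7],
    [0, 0, 0, 0, 0.7]
  ]
}}

```text
t: 48.65
eef_pos: [500.4, 7.0, 140.9]
tcp_rot: [3.14, 0.0, 1.571]
ft_force: [0.2, 0.2, -1.4]
opening: 0.587
grip_force: 30.0
```

Emit:
{"name": "carry_out", "arguments": {
  "motion": [
    [0, 0, 2, 0, 0.7],
    [0, 0, 1, 0, 0.7],
    [0, 0, 0.7, 0, 0.7],
    [0, 0, 0, 0, 0.7],
    [0, 0, 0, 0, 0.7]
  ]
}}

```text
t: 49.15
eef_pos: [500.1, 7.1, 136.8]
tcp_rot: [3.141, -0.0, 1.571]
ft_force: [-1.9, 0.2, 3.9]
opening: 0.585
grip_force: 30.0
```

Emit:
{"name": "carry_out", "arguments": {
  "motion": [
    [0, 0, 0, 0, 0.2],
    [0, 0, 0, 0, 0.2],
    [0, 0, 0, 0, 0.2],
    [0, 0, -20, 0, 0.2],
    [0, 0, -40, 0, 0.1],
    [0, 0, -40, 0, 0.0],
    [-30, 10, -20, 0, 0.0],
    [-40, 14, 0, 0, 0.0],
    [-45, 16, 0, 0, 0.0],
    [-30, 10, 0, 0, 0.0],
    [0, 0, 0, 0, 0.0],
    [0, 0, 0, 0, 0.0]
  ]
}}

```text
t: 50.35
eef_pos: [550.0, -138.2, 256.1]
tcp_rot: [-3.141, -0.001, 1.57]
ft_force: [-0.5, 1.1, 0.3]
opening: 0.997
grip_force: 0.0
```

Run:
```python
from h import *
c=cam("wrist");go(621.2,-327.6,90)
uv=proj(c,(500,4,140)); print(uv,[seg(c,uv,140,t) for t in(25,40,55)])
cv2.imwrite("pics/w11.png",c["color"][:,:,::-1])
a=env.read_camera("side")["color"][120:270,230:380,::-1];b=env.read_camera("scene")["color"][120:270,190:340,::-1]
cv2.imwrite("pics/crop3.png",cv2.resize(np.hstack([a,b]),(800,400),interpolation=cv2.INTER_CUBIC))
```

```text
pos [ 549.9 -137.5  256.3] yaw 90.0 dx -190.1 dy 71.3 turn 0.0 t 50.4
[195.55279169  28.75954464] [(502.4, -55.2, 162.3, 53.5, -0.0), (506.1, -55.3, 162.2, 61.3, -0.1), (505.9, -55.3, 162.3, 61.8, -0.2)]
```

View pics/crop3.png

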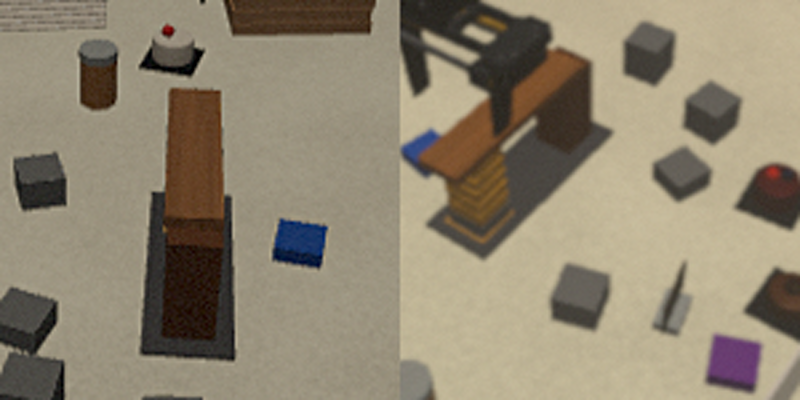

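The crop shows the board lying level across column and pillar, in line with them. In the side crop its far end is at row 89 and its near top edge at row 216, which I'll check numerically.

Run:
```python
from h import *
c=cam("side"); f=lambda u,v:(u/2.667+230,v/2.667+120)
for p in((169,89),(221,89),(165,216),(224,216)): print(ray(c,f(*p),140).round(1))
print("pillar base near corners",ray(c,f(163,337),6).round(1),ray(c,f(215,338),6).round(1), "plate",[ray(c,f(*p),6).round(1) for p in((142,354),(235,356))])
# jar check
w=cam("wrist"); uv=proj(w,(621,-328,80)); print(uv)
```

```text
[ 528.  -129.5]
[ 471.6 -134. ]
[527.2  96.1]
[472.9  91.7]
pillar base near corners [523.1 117. ] [472.3 114.2] plate [array([542.7, 141.9]), array([453.5, 137.3])]
[304.57291533 307.85705001]
```

Emit:
{"name": "carry_out", "arguments": {
  "motion": [
    [-30, 10, 0, 0, 0],
    [-40, 15, 0, 0, 0],
    [-40, 15, 0, 0, 0],
    [-40, 15, 0, 0, 0],
    [-30, 12, 0, 0, 0],
    [-10, 4, 20, 0, 0],
    [0, 0, 0, 0, 0],
    [0, 0, 0, 0, 0],
    [0, 0, 0, 0, 0]
  ]
}}

```text
t: 51.5
eef_pos: [621.3, -326.4, 237.3]
tcp_rot: [3.141, -0.0, 1.572]
ft_force: [-0.9, -0.0, 0.0]
opening: 1.0
grip_force: 0.0
```

Run:
```python
from h import *
c=cam("wrist"); uv=proj(c,(621,-328,80)); r=[seg(c,uv,80,t) for t in(25,35)]; print(uv,r); go(r[0][0],r[0][1],90)
cv2.imwrite("pics/w12.png",c["color"][:,:,::-1])
uv=proj(c,(500,-60,140)); print(uv, [seg(c,uv,140,t) for t in (25,40)] if uv[1]>2 else 0)
```

```text
[253.16751685 178.41352909] [(621.3, -327.4, 46.9, 45.8, 0.0), (620.9, -327.3, 47.8, 47.8, -11.3)]
pos [ 621.4 -326.6  237.5] yaw 90.1 dx -0.8 dy -0.1 turn 0.1 t 51.55
[  76.50593237 -180.93092382] 0
```

Numerically the board now spans y ≈ -132 to 94, about 25 mm off toward -y, so it was knocked after I let go. I'll measure it from above before correcting.

Emit:
{"name": "carry_out", "arguments": {
  "motion": [
    [25, -12, -15, 0, 0],
    [38, -18, -18, 0, 0],
    [38, -18, -18, 0, 0],
    [38, -18, -18, 0, 0],
    [38, -18, -18, 0, 0],
    [38, -18, -18, 0, 0],
    [30, -15, -8, 0, 0],
    [7, -4, 0, 0, 0],
    [0, 0, 0, 0, 0],
    [0, 0, 0, 0, 0],
    [0, 0, 0, 0, 0]
  ]
}}

```text
t: 52.65
eef_pos: [500.5, -76.8, 349.1]
tcp_rot: [-3.141, -0.0, 1.57]
ft_force: [0.1, -0.2, -0.2]
opening: 1.0
grip_force: 0.0
```

Run:
```python
from h import *
c=cam("wrist");go(500,4.2,90);np.savez("w13.npz",**c)
uv=proj(c,(500,-20,140)); print(uv, [seg(c,uv,140,t) for t in (20,30,40)])
cv2.imwrite("pics/w13.png",cv2.resize(c["color"][:,:,::-1],(800,600),interpolation=cv2.INTER_CUBIC))
```

```text
pos [500.5 -76.8 349. ] yaw 90.0 dx 81.0 dy -0.6 turn -0.0 t 52.7
[253.15072787 123.62530462] [(501.8, -22.7, 225.8, 53.7, -0.3), (501.5, -22.2, 226.9, 54.8, -0.2), (502.3, -21.7, 57.1, 228.1, 0.3)]
```

View pics/w13.png

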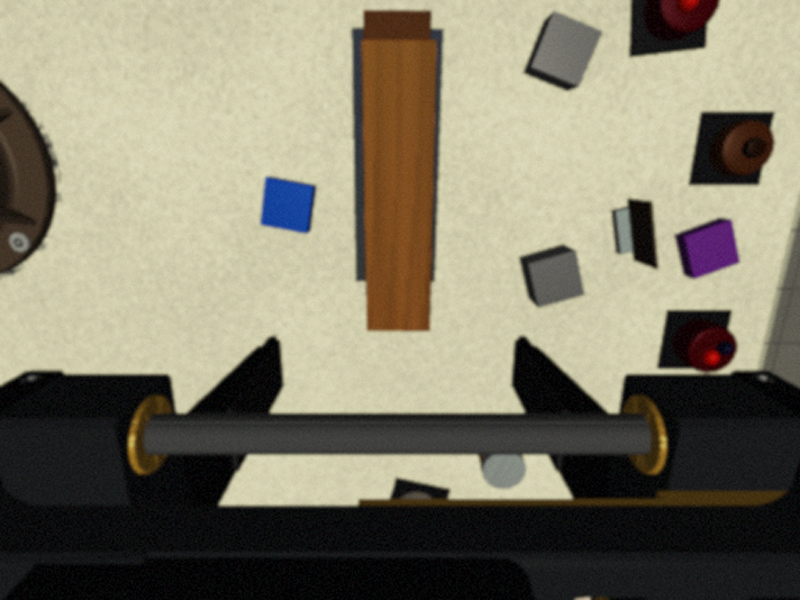

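w13 shows the board (362–437, 38–330) with about 25 mm of the pillar top bare at (397,25). Its centre is (501.8,-22.2), yaw 0. I'll re-grip it at its middle and carry it +26 mm.

Emit:
{"name": "carry_out", "arguments": {
  "motion": [
    [25, 1, 20, 0, 0.1],
    [29, 0.3, 35, 0, 0.1],
    [0, 0, 45, 0, 0.1],
    [0, 0, 45, 0, 0.1],
    [0, 0, 40, 0, 0.1],
    [0, 0, 15, 0, 0.1],
    [0, 0, 8, 0, 0.1],
    [0, 0, 0, 0, 0.1],
    [0, 0, 0, 0, 0.1],
    [0, 0, 0, 0, 0.1]
  ]
}}

```text
t: 53.7
eef_pos: [502.0, -22.2, 142.6]
tcp_rot: [3.14, 0.0, 1.571]
ft_force: [-0.4, -0.8, -0.0]
opening: 0.9
grip_force: 0.0
```

Run:
```python
from h import *
go(501.8,-22.2,90)
```

```text
pos [502.  -22.2 142.6] yaw 90.0 dx -0.0 dy -0.2 turn 0.0 t 53.7
```

Emit:
{"name": "carry_out", "arguments": {
  "motion": [
    [0, 0, 4, 0, 0.1],
    [0, 0, 1, 0, 0.1],
    [0, 0, 0, 0, 0.1],
    [0, 0, 0, 0, 0.7],
    [0, 0, 0, 0, 0.7],
    [0, 0, 0, 0, 0.7],
    [0, 0, 0, 0, 0.7],
    [0, 0, -6, 0, 0.7],
    [0, 0, -4, 0, 0.7],
    [0, 0, 0, 0, 0.7],
    [0, 0, 0, 0, 0.7]
  ]
}}

```text
t: 54.8
eef_pos: [501.5, -21.9, 146.7]
tcp_rot: [3.141, -0.0, 1.571]
ft_force: [-0.3, 0.2, -2.5]
opening: 0.585
grip_force: 30.0
```

Run:
```python
from h import *
go(500.5,4.2,90);print(env.state()["opening"])
```

```text
pos [501.5 -21.9 146.7] yaw 90.0 dx 26.1 dy -1.0 turn 0.0 t 54.8
0.584776190264506
```

Emit:
{"name": "carry_out", "arguments": {
  "motion": [
    [8, -0.5, 0, 0, 0.7],
    [12, -0.5, 0, 0, 0.7],
    [6, 0, 0, 0, 0.7],
    [0, 0, 0, 0, 0.7],
    [0, 0, 4, 0, 0.7],
    [0, 0, 3, 0, 0.7],
    [0, 0, 1.5, 0, 0.7],
    [0, 0, 0, 0, 0.7],
    [0, 0, 0, 0, 0.7],
    [0, 0, 0, 0, 0.7]
  ]
}}

```text
t: 55.8
eef_pos: [500.5, 3.9, 138.0]
tcp_rot: [-3.142, -0.0, 1.571]
ft_force: [1.2, -0.1, -1.8]
opening: 0.586
grip_force: 30.0
```

Emit:
{"name": "carry_out", "arguments": {
  "motion": [
    [0, 0, 0.7, 0, 0.7],
    [0, 0, 0.7, 0, 0.7],
    [0, 0, 0, 0, 0.7],
    [0, 0, 0, 0, 0.7]
  ]
}}

```text
t: 56.2
eef_pos: [500.5, 3.9, 137.9]
tcp_rot: [3.141, 0.0, 1.571]
ft_force: [-4.5, -1.1, 17.4]
opening: 0.587
grip_force: 30.0
```

Emit:
{"name": "carry_out", "arguments": {
  "motion": [
    [0, 0, -0.7, 0, 0.7],
    [0, 0, 0, 0, 0.7],
    [0, 0, 0, 0, 0.4],
    [0, 0, 0, 0, 0.2],
    [0, 0, 0, 0, 0.2],
    [0, 0, 0, 0, 0.2],
    [0, 0, -20, 0, 0.2],
    [0, 0, -40, 0, 0.1],
    [0, 0, -40, 0, 0],
    [-30, 0, -35, 0, 0],
    [-40, 0, -35, 0, 0],
    [-11, 0, -35, 0, 0]
  ]
}}

```text
t: 57.4
eef_pos: [500.2, -76.7, 341.6]
tcp_rot: [-3.142, 0.0, 1.57]
ft_force: [0.4, 0.3, 0.2]
opening: 0.996
grip_force: 0.0
```

Emit:
{"name": "carry_out", "arguments": {
  "motion": [
    [0, 0, 0, 0, 0],
    [0, 0, 0, 0, 0],
    [0, 0, 0, 0, 0]
  ]
}}

```text
t: 57.7
eef_pos: [500.1, -74.1, 339.2]
tcp_rot: [-3.14, -0.001, 1.571]
ft_force: [-0.9, 0.1, 0.3]
opening: 0.999
grip_force: 0.0
```

Run:
```python
from h import *
c=cam("wrist");np.savez("w14.npz",**c)
uv=proj(c,(500,0,140)); print(uv, [seg(c,uv,140,t) for t in (20,30)]); go(621.3,-327.4,90)
```

```text
[253.69133317 109.48641643] [(500.6, 3.2, 226.0, 54.6, -0.2), (500.7, 3.2, 225.9, 55.1, -0.2)]
pos [500.2 -74.1 339.1] yaw 90.1 dx -253.4 dy 120.9 turn 0.1 t 57.75
```

The board is centred at (500.6, 3.2), yaw 0. Now the jar.

Emit:
{"name": "carry_out", "arguments": {
  "motion": [
    [-25, 12, 10, 0, 0],
    [-38, 18, 15, 0, 0],
    [-38, 18, 15, 0, 0],
    [-38, 18, 15, 0, 0],
    [-38, 18, 15, 0, 0],
    [-38, 18, 15, 0, 0],
    [-30, 15, 15, 0, 0],
    [-8, 4, 10, 0, 0],
    [0, 0, 0, 0, 0],
    [0, 0, 0, 0, 0],
    [0, 0, 0, 0, 0]
  ]
}}

```text
t: 58.85
eef_pos: [621.6, -326.2, 231.4]
tcp_rot: [3.141, 0.0, 1.572]
ft_force: [-0.2, 0.5, -0.3]
opening: 0.998
grip_force: 0.0
```

Run:
```python
from h import *
c=cam("wrist"); uv=proj(c,(621,-328,80)); r=[seg(c,uv,80,t) for t in(25,35)]; print(uv,r); go(r[0][0],r[0][1],90)
```

```text
[252.7672935  179.79429158] [(621.2, -327.5, 47.2, 46.2, 0.0), (621.2, -327.0, 47.3, 47.3, 0.0)]
pos [ 621.7 -326.4  231.6] yaw 90.1 dx -1.1 dy -0.5 turn 0.1 t 58.9
```

Emit:
{"name": "carry_out", "arguments": {
  "motion": [
    [-1, -0.5, 30, 0, 0],
    [0, 0, 40, 0, 0],
    [0, 0, 40, 0, 0],
    [0, 0, 40, 0, 0],
    [0, 0, 30, 0, 0],
    [0, 0, 14, 0, 0],
    [0, 0, 0, 0, 0],
    [0, 0, 0, 0, 0.3],
    [0, 0, 0, 0, 0.7],
    [0, 0, 0, 0, 0.7],
    [0, 0, 0, 0, 0.7],
    [0, 0, 0, 0, 0.7]
  ]
}}

```text
t: 60.1
eef_pos: [621.2, -328.7, 36.9]
tcp_rot: [3.141, 0.0, 1.571]
ft_force: [-0.2, -0.1, 0.5]
opening: 0.635
grip_force: 0.0
```

Emit:
{"name": "carry_out", "arguments": {
  "motion": [
    [0, 0, 0, 0, 0.7],
    [0, 0, 0, 0, 0.7],
    [0, 0, 0, 0, 0.7]
  ]
}}

```text
t: 60.4
eef_pos: [621.1, -328.6, 36.5]
tcp_rot: [3.142, 0.0, 1.571]
ft_force: [-0.7, 1.1, 2.2]
opening: 0.519
grip_force: 30.0
```

Emit:
{"name": "carry_out", "arguments": {
  "motion": [
    [0, 0, -20, 0, 0.7],
    [0, 0, -35, 0, 0.7],
    [0, 0, -40, 0, 0.7],
    [0, 0, -40, 0, 0.7],
    [0, 0, -40, 0, 0.7],
    [0, 0, -20, 0, 0.7],
    [20, -7, 0, 0, 0.7],
    [35, -13, 0, 0, 0.7],
    [40, -14, 0, 0, 0.7],
    [40, -14, 0, 0, 0.7],
    [40, -14, 0, 0, 0.7],
    [40, -14, 0, 0, 0.7]
  ]
}}

```text
t: 61.6
eef_pos: [544.0, -112.1, 231.1]
tcp_rot: [-3.141, -0.0, 1.571]
ft_force: [-0.3, 0.8, -2.2]
opening: 0.521
grip_force: 30.0
```

Emit:
{"name": "carry_out", "arguments": {
  "motion": [
    [40, -14, 0, 0, 0.7],
    [40, -15, 0, 0, 0.7],
    [25, -10, 0, 0, 0.7],
    [10, -4, 0, 0, 0.7],
    [0, 0, 0, 0, 0.7],
    [0, 0, 0, 0, 0.7],
    [0, 0, 0, 0, 0.7]
  ]
}}

```text
t: 62.3
eef_pos: [502.5, 0.4, 231.2]
tcp_rot: [3.142, 0.0, 1.57]
ft_force: [-0.2, -0.4, -1.7]
opening: 0.519
grip_force: 30.0
```

Run:
```python
from h import *
go(500.6,3.5,90); print(env.state()["opening"]); c=cam("side")
d=(np.abs(c["color"].astype(int)-cv2.imread("pics/side0.png")[:,:,::-1]).sum(2)>90)
for v in range(150,205,6): print(v,"".join("#" if (x:=c["color"][v,u].astype(int))[0]>x[2]*1.8 and x[0]>70 else "." for u in range(280,330)))
```

```text
pos [5.025e+02 4.000e-01 2.312e+02] yaw 90.0 dx 3.1 dy -1.9 turn -0.0 t 62.3
0.5191054386572915
150 .......................##.....#...................
156 .......................#..........................
162 ..............#...................................
168 .............####################.................
174 .............#####################................
180 .............#####################................
186 .............#####################................
192 ............######################................
198 ............######################................
204 ...........########################...............
```

Board still in place. Lower the jar: 231.2 → ~178, then in small steps.

Emit:
{"name": "carry_out", "arguments": {
  "motion": [
    [3, -1.9, 15, 0, 0.7],
    [0, 0, 20, 0, 0.7],
    [0, 0, 10, 0, 0.7],
    [0, 0, 5, 0, 0.7],
    [0, 0, 2, 0, 0.7],
    [0, 0, 0, 0, 0.7],
    [0, 0, 0, 0, 0.7],
    [0, 0, 0, 0, 0.7]
  ]
}}

```text
t: 63.15
eef_pos: [500.3, 4.4, 179.9]
tcp_rot: [3.141, 0.0, 1.571]
ft_force: [0.1, 0.2, -2.4]
opening: 0.519
grip_force: 30.0
```

Emit:
{"name": "carry_out", "arguments": {
  "motion": [
    [0, 0, 1.5, 0, 0.7],
    [0, 0, 1, 0, 0.7],
    [0, 0, 0.5, 0, 0.7],
    [0, 0, 0, 0, 0.7],
    [0, 0, 0, 0, 0.7]
  ]
}}

```text
t: 63.65
eef_pos: [500.0, 4.4, 176.4]
tcp_rot: [3.142, -0.0, 1.571]
ft_force: [0.4, -0.5, -0.6]
opening: 0.523
grip_force: 30.0
```

Emit:
{"name": "carry_out", "arguments": {
  "motion": [
    [0, 0, 0.3, 0, 0.7],
    [0, 0, 0, 0, 0.7],
    [0, 0, 0, 0, 0.4],
    [0, 0, 0, 0, 0.2],
    [0, 0, 0, 0, 0],
    [0, 0, 0, 0, 0],
    [0, 0, 0, 0, 0],
    [0, 0, -15, 0, 0],
    [0, 0, -35, 0, 0],
    [0, 0, -40, 0, 0],
    [0, 0, -40, 0, 0],
    [0, 0, -20, 0, 0]
  ]
}}

```text
t: 64.85
eef_pos: [500.5, 4.4, 329.4]
tcp_rot: [3.138, 0.0, 1.571]
ft_force: [-1.0, -0.4, -0.5]
opening: 1.001
grip_force: 0.0
```

Emit:
{"name": "carry_out", "arguments": {
  "motion": [
    [-40, 0, -20, 0, 0],
    [-40, 0, 0, 0, 0],
    [-5, 0, 0, 0, 0],
    [0, 0, 0, 0, 0],
    [0, 0, 0, 0, 0],
    [0, 0, 0, 0, 0]
  ]
}}

```text
t: 65.45
eef_pos: [500.0, -79.7, 345.9]
tcp_rot: [-3.141, -0.0, 1.572]
ft_force: [0.8, 0.7, 0.3]
opening: 1.001
grip_force: 0.0
```

Run:
```python
from h import *
c=cam("wrist"); uv=proj(c,(500,4,220)); print(uv,[seg(c,uv,220,t) for t in (25,35)])
for y in(-60,60):
    uv=proj(c,(500,y,140)); print(uv,seg(c,uv,140,25))
c=cam("side"); 
for v in range(120,206,5): print(v,"".join("#" if (x:=c["color"][v,u].astype(int))[0]>x[2]*1.8 and x[0]>50 else ("o" if x.min()>90 and x[2]>x[0]-8 else ".") for u in range(275,335)))
from scipy.spatial.transform import Rotation
print("expected jar lid/bottom px",proj(c,(500.5,4,220)),proj(c,(500.5,4,140)))
```

```text
[253.41902028  99.60222131] [(500.6, 5.4, 46.5, 45.8, -1.3), (500.3, 5.2, 46.2, 47.0, -44.5)]
[253.52574448 153.39182428] (500.4, -62.4, 95.8, 54.5, -0.1)
[253.55971606  51.33657226] (500.8, 70.7, 84.2, 54.7, -0.2)
120 .........................................###################
125 ..........................................###############.##
130 ................####.......................#################
135 ............................................................
140 ............................................................
145 ............................................................
150 ............................................................
155 .....................o.o..............o.....................
160 ...................##...........oo..........................
165 ...................###################......................
170 ..................###################.#.....................
175 ..................###################.#.....................
180 ..................##.#.#############..#.....................
185 ..................#####################.....................
190 ..................#####################.....................
195 .................######################.....................
200 .................#######################....................
205 ................########################....................
expected jar lid/bottom px [304.63560609 154.1478267 ] [302.80653108 180.09805251]
```

Run:
```python
from h import *
c=cam("scene"); im=cv2.cvtColor(np.ascontiguousarray(c["color"]),cv2.COLOR_RGB2HSV)[155:225,195:245]
old=cv2.resize(cv2.imread("pics/crop2.png")[:,400:],(150,200),interpolation=cv2.INTER_AREA)[45:115,5:55]  # scene crop from 110,190
oh=cv2.cvtColor(old,cv2.COLOR_BGR2HSV)
g=lambda h:(h[...,1]>120)&(h[...,0]>14)&(h[...,0]<30)&(h[...,2]>60)
a,b=g(im),g(oh)
for i in range(10,70,4): print(i+155,np.flatnonzero(a[i])[[0,-1]]+195 if a[i].any() else 0,np.flatnonzero(b[i])[[0,-1]]+195 if b[i].any() else 0)
```

```text
165 0 0
169 0 [213 219]
173 0 [208 226]
177 [224 227] [205 227]
181 [206 227] [206 228]
185 [207 228] [207 228]
189 [208 229] [208 229]
193 [209 229] [209 229]
197 [209 227] [209 227]
201 [216 222] [215 230]
205 [211 226] [212 225]
209 [218 222] [218 222]
213 0 0
217 0 0
221 0 0
```

The column's outline matches the earlier one, so nothing has shifted. Handing the job in.

```bash
python3 -c "
from cell import env
print(env.job_done())"
```

```text
the job is handed in; nothing more can be done
None
```

The shelf is built and handed in: riser20 and all five tins are on the square, the board is level and centred across pillar and column (re-centred once after it was found about 25 mm off), and the jar is upright in its middle. The hand-in returned no verdict.

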